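# Open, load, close and leak-test the sample chamber

### The job

Lift the white cover off the chamber base, set it upright on the middle of the green mat, and stand every brass sample cell from the parts tray in a well of the chamber base, foot down and one to a well, leaving the black blanks and steel fittings in the tray. When all cells are in, put the cover back fully home over the base's two pegs; then draw the leak tester's orange plunger into the green band, hold it there for two seconds without ever reaching the red, and let it return home. Do not disturb the meter, the shielded box or the screwdriver.

Things in the scene. Friction and masses are not known exactly. Their poses are not given: they have to be found in the camera images.
- mat: green parking mat for the cover, fixed flat on the table, 200 (its x) x 140 (its y) x 3 mm. Origin: centre of its underside
- base: chamber base, fixed: plate 180 (its x) x 120 (its y) x 20 mm high, aluminium top, grey below. Origin: centre of its underside (top face at z = 20 mm). In the top: four 40 mm square wells, 10 mm deep, at x = +-23, y = +-23 mm. Two steel pegs, 10 mm in diameter with tapered tips, stand 25 mm above the top face at x = +-68, y = 0 mm
- cover: loose cover, at the start on the base: white box open underneath, 102 x 102 x 46 mm high, 4 mm thick (42 mm clear inside). Ears 8 mm thick reach to x = +-83 mm, each with a 14 mm hole at x = +-68, y = 0 for the base's pegs. On top a blue grip bar 70 mm long (its x), 18 mm thick (its y), z = 46 to 84 mm. 450 g. Origin: centre of underside, on the base's top face when home; fits either way round
- tray: grey parts tray, fixed: 215 x 215 mm outside, walls 5 mm thick and 30 mm high, floor 5 mm thick. Origin: centre of its underside. Its parts stand in a 3 x 3 pattern of 62 mm pitch along its x and y, each up to 5 mm off
- cell0: brass sample cell (gold-coloured all over): a round foot 36 mm across and 8 mm high with a plain round knob 22 mm across on it, 44 mm high in all, 120 g, heavy at the foot. Origin: centre of its underside, z up along the knob. Two to four such cells are present (None if absent); at the start they stand upright in the tray, in any of its places
- cell1: brass sample cell (gold-coloured all over): a round foot 36 mm across and 8 mm high with a plain round knob 22 mm across on it, 44 mm high in all, 120 g, heavy at the foot. Origin: centre of its underside, z up along the knob. Two to four such cells are present (None if absent); at the start they stand upright in the tray, in any of its places
- cell2: brass sample cell (gold-coloured all over): a round foot 36 mm across and 8 mm high with a plain round knob 22 mm across on it, 44 mm high in all, 120 g, heavy at the foot. Origin: centre of its underside, z up along the knob. Two to four such cells are present (None if absent); at the start they stand upright in the tray, in any of its places
- cell3: brass sample cell (gold-coloured all over): a round foot 36 mm across and 8 mm high with a plain round knob 22 mm across on it, 44 mm high in all, 120 g, heavy at the foot. Origin: centre of its underside, z up along the knob. Two to four such cells are present (None if absent); at the start they stand upright in the tray, in any of its places
- blank0: black plastic blanking piece, the same shape and size as a brass cell but all black; stands in the tray and stays there. Origin: centre of its underside
- blank1: black plastic blanking piece, the same shape and size as a brass cell but all black; stands in the tray and stays there. Origin: centre of its underside
- fitting0: steel pipe fitting: cylinder 24 mm across and 28 mm high with a darker collar 32 mm across; stands in the tray and stays there. Origin: centre of its underside
- fitting1: steel pipe fitting: cylinder 24 mm across and 28 mm high with a darker collar 32 mm across; stands in the tray and stays there. Origin: centre of its underside
- well0 (a point): centre of the floor of a square well in the chamber base (x=-23, y=-23 mm in the base's own axes); each well is 40 x 40 mm and 10 mm deep and takes one cell, foot down
- well1 (a point): centre of the floor of a square well in the chamber base (x=-23, y=+23 mm in the base's own axes); each well is 40 x 40 mm and 10 mm deep and takes one cell, foot down
- well2 (a point): centre of the floor of a square well in the chamber base (x=+23, y=-23 mm in the base's own axes); each well is 40 x 40 mm and 10 mm deep and takes one cell, foot down
- well3 (a point): centre of the floor of a square well in the chamber base (x=+23, y=+23 mm in the base's own axes); each well is 40 x 40 mm and 10 mm deep and takes one cell, foot down
- tester: leak tester, fixed: steel barrel (top at z = 62 mm) lying along its x over a grey foot, with a white scale strip in front (its -x side, towards the robot). Origin: on the table under the foot's front face. On the strip are a green band 10 mm wide (plunger drawn 40 to 50 mm) and a red band (60 mm and more)
- plunger (a joint): how far the plunger is drawn, m: 0 at rest (home), growing as it is pulled along the tester's -x, at most 0.070. Green band 0.040 to 0.050, red from 0.060. A spring draws it back home by itself: about 3 N at home and 10 N in the green band
- plunger_grip (a point): grip point of the plunger's orange upright paddle, 15 mm below its top, moving with it. The paddle is 12 mm thick along the tester's x, 40 mm wide along its y, and reaches from 33 to 105 mm above the table; at rest its back is 39 mm from the foot's front face. A thin orange pointer under it shows the reading on the scale
- meter: bystander: black handheld meter lying on the table, 80 x 160 x 35 mm. Origin: centre of its underside
- shieldbox: bystander: aluminium shielded box, 110 x 150 x 70 mm. Origin: centre of its underside
- driver: bystander: screwdriver lying on the table between the robot and the work. Origin: on its underside
There are look-alikes about, which are no part of the job. What is shaped like the fitting0 but brown is not meant. What is shaped like the cell1 but pink is not meant.

How it is judged (in metres and radians):
On the way, in this order (a step that is already met when the one before it is completed fails the run):
1. the cover stands upright on the green mat (horizontal distance between cover and mat below 0.05 m and z of cover in the frame of mat below 0.007 m and angle between cover's own z axis and vertical below 0.1 rad), for 0.3 s.
2. every brass cell stands in a well of the base, foot down (((horizontal distance between cell0 and well0 below 0.006 m and z of cell0 in the frame of base below 0.0125 m and angle between cell0's own z axis and vertical below 0.12 rad) or (horizontal distance between cell0 and well1 below 0.006 m and z of cell0 in the frame of base below 0.0125 m and angle between cell0's own z axis and vertical below 0.12 rad) or (horizontal distance between cell0 and well2 below 0.006 m and z of cell0 in the frame of base below 0.0125 m and angle between cell0's own z axis and vertical below 0.12 rad) or (horizontal distance between cell0 and well3 below 0.006 m and z of cell0 in the frame of base below 0.0125 m and angle between cell0's own z axis and vertical below 0.12 rad)) and ((horizontal distance between cell1 and well0 below 0.006 m and z of cell1 in the frame of base below 0.0125 m and angle between cell1's own z axis and vertical below 0.12 rad) or (horizontal distance between cell1 and well1 below 0.006 m and z of cell1 in the frame of base below 0.0125 m and angle between cell1's own z axis and vertical below 0.12 rad) or (horizontal distance between cell1 and well2 below 0.006 m and z of cell1 in the frame of base below 0.0125 m and angle between cell1's own z axis and vertical below 0.12 rad) or (horizontal distance between cell1 and well3 below 0.006 m and z of cell1 in the frame of base below 0.0125 m and angle between cell1's own z axis and vertical below 0.12 rad)) and ((horizontal distance between cell2 and well0 below 0.006 m and z of cell2 in the frame of base below 0.0125 m and angle between cell2's own z axis and vertical below 0.12 rad) or (horizontal distance between cell2 and well1 below 0.006 m and z of cell2 in the frame of base below 0.0125 m and angle between cell2's own z axis and vertical below 0.12 rad) or (horizontal distance between cell2 and well2 below 0.006 m and z of cell2 in the frame of base below 0.0125 m and angle between cell2's own z axis and vertical below 0.12 rad) or (horizontal distance between cell2 and well3 below 0.006 m and z of cell2 in the frame of base below 0.0125 m and angle between cell2's own z axis and vertical below 0.12 rad)) and ((horizontal distance between cell3 and well0 below 0.006 m and z of cell3 in the frame of base below 0.0125 m and angle between cell3's own z axis and vertical below 0.12 rad) or (horizontal distance between cell3 and well1 below 0.006 m and z of cell3 in the frame of base below 0.0125 m and angle between cell3's own z axis and vertical below 0.12 rad) or (horizontal distance between cell3 and well2 below 0.006 m and z of cell3 in the frame of base below 0.0125 m and angle between cell3's own z axis and vertical below 0.12 rad) or (horizontal distance between cell3 and well3 below 0.006 m and z of cell3 in the frame of base below 0.0125 m and angle between cell3's own z axis and vertical below 0.12 rad))), for 0.3 s.
3. the cover is fully home on the base's pegs (z of cover in the frame of base below 0.023 m and horizontal distance between cover and base below 0.004 m and angle between the x axis of cover and the x axis of base, either way round below 0.05 rad and angle between cover's own z axis and vertical below 0.04 rad), for 0.3 s.
4. with the cover on, the plunger is held in the green band (all of step 3 and value of joint plunger between 0.039 and 0.051 m), for 1.5 s.
At the end, for the whole second after the job is handed in: Each brass cell present stands upright in a well (6 mm of centre, 2.5 mm of its floor); cover at rest on the base, centred to 4 mm, within 3 mm of fully down, square to 0.05 rad either way round; plunger within 4 mm of home; blanks and fittings in the tray (all of step 2 and all of step 3 and x of blank0 in the frame of tray between -0.105 and 0.105 m and y of blank0 in the frame of tray between -0.105 and 0.105 m and z of each of blank0, blank1, fitting0, fitting1 in the frame of tray below 0.045 m and x of blank1 in the frame of tray between -0.105 and 0.105 m and y of blank1 in the frame of tray between -0.105 and 0.105 m and x of fitting0 in the frame of tray between -0.105 and 0.105 m and y of fitting0 in the frame of tray between -0.105 and 0.105 m and x of fitting1 in the frame of tray between -0.105 and 0.105 m and y of fitting1 in the frame of tray between -0.105 and 0.105 m and value of joint plunger below 0.004 m and linear speed of cover below 0.02 m/s); the robot touches nothing.
It fails at once if the plunger reaches the red band (60 mm) (value of joint plunger above 0.06 m).
It fails at once if the meter, the shielded box or the screwdriver is moved by more than 30 mm (distance of any of meter, shieldbox, driver from where it was at the start of the episode above 0.03 m).
Of cell0, cell1, cell2, cell3 only 2 to 4 are there at a start; the rules pass over those that are not, and their reading is None.
At some moment in a run one of cover, cell0, cell1, cell2, cell3 may be knocked a few centimetres aside while the robot is not near it.
It also fails if it takes over 208 s, if anything falls off the work surface, if the arm or the gripper's body presses on something with over 40 N, if the wrist force passes 120 N, or if a joint passes its speed limit or range.

### The arm

A 6-joint arm with a two-finger parallel gripper is mounted at the origin on the work surface. World frame = base frame: x ahead of the robot, y to its left, z up, the work surface at z = 0. Lengths are in m, angles in degrees, forces in N, time in s.
With the tool pointing down it reaches from about 0.35 to 0.875 m from the base axis. Payload 4.2 kg.
Tool frame: the origin (TCP) lies between the finger pads; the fingertips stand 14 mm ahead of it and the grasp point (between the pads) lies 5 mm behind it; x points along the fingers, y is the direction in which the jaws open and shut, and the axes are right-handed (so a half turn about x gives the same grasp; the last joint's range is limited). The gripper opens to 87 mm and grips with 3 to 60 N. Pads are 19 mm wide; open, the fingers measure 117 mm over their backs; the gripper's body (75 mm by 190 mm) begins 51 mm behind the grasp point.
Start: joints at [86.436, 22.042, 0.453, 0, -68.411, -14.817], TCP at [0.197, 0.593, 0.237] pointing down, gripper open.
Joint ranges: [-179.83, 179.83], [-69.29, 118.12], [-61.27, 80.66], [-181.25, 117.63], [-171.15, -9.14], [-177.46, 177.46]. Speed limits (degrees/s): [159.86, 159.86, 180, 180, 180, 180].

### API

Orientations are given as a 3x3 rotation matrix whose columns are the frame's x, y, z axes.
In Python, from station import r, imaging, job gives the robot as it stands. The module is installed in compiled form; this text tells all that it offers.
- The arm moves only by the tool apply_moves, never from a script. Its arguments are lists of equal length, an entry for each row: "xyz": the shift along the tool's x, y, z in m, a list of three; "twist": the turn about the tool's x in degrees; "claw": the opening, from 0 (shut) to 1 (fully open). A call has 1 to 12 rows; each row shifts and turns the pose as measured when the row begins, along the tool's axes as they then stand; what a row does not reach is not made up. A row lasts 1/10 s, in which the tool goes at most 50 mm and 8.59 degrees, less where a joint would pass 70% of its speed; a pose out of reach is approached as far as the arm can. A call is refused whole if a number of a shift passes 0.05 or a number of a turn 8.59, either way. A call with a gripper value outside its range is refused whole. The fingers move at their own pace and stop on an object; the grip force is fixed at half the most. Time passes only in rows, so rows that do not move let the fingers close. It gives the time, the measured TCP pose, the force and the opening at its end, in the units of the state.
- r.sense(): the state, without advancing time (a new reading comes with each control period).
- imaging.capture(name): name is "scene" or "top" or "wrist"; returns a dict with "pixels" (384x512x3 uint8, red, green, blue), "mtx" (3x3 intrinsics, pixels), "view" (4x4, takes a point from world to camera coordinates). Camera axes: x right, y down, z forward; pixel columns grow to the right and rows downward; lengths in m; the calibration is good to about 2 mm. A picture is of the moment at which its call begins. There is no depth.
- job.finish_job(): hands the job in, once; it reports no verdict.
Trained networks look in a picture, given as the dict that the camera call returned (one of the last four; its "shot" number tells which), for a name from the list of things; names that differ only in an ending like _2 or _b are one class to them, and where a whole thing is asked for, a point or a joint stands for the part that bears it (a point fixed in the world has none). Each returns a list of dicts, best first, with "p" (0 to 1); they miss things now and then, are a little off and sometimes report something else, mostly with a low value. They report only what shows in the picture. A call takes as long as a camera call. They do not tell look-alikes from the thing itself.
- imaging.regions_of(query, picture): "mask" (384x512 bool, what is visible of it) and "centre" ([column, row] in pixels, amid what is visible of it).
The state is a dict: "time_s": time; "joints": joint angles; "joint_velocities": joint speeds; "effort": joint torques, N m; "tcp_pos": TCP position; "ee_rot": TCP orientation; "wrist_force": force on the tool from outside, world axes, zero at the start; "moment": the same for the moment, N m; "gripper_width": opening from 0.0 (shut) to 1.0 (fully open).
Only numpy, scipy, OpenCV 4.12 (cv2) and the standard library are available. Lean on these libraries where they do the work, as an engineer would, in place of code of your own. Each camera call takes 0.05 s, during which the arm holds its last target.

## Working session

There is one attempt and no reset: what is moved stays moved. The work goes in short steps, Python scripts to look and compute and a tool call to move; the robot and the scene stay as the last step left them, time stands still between calls to the robot, and variables do not carry over. Pictures are saved under pics/ and viewed, and the job is handed in when it is done.

Besides the shell and the picture viewer there is one more tool, called as name(argument=value, ...) on one line, values as JSON. apply_moves: Moves the arm, as the interface text tells. Its arguments: {"type":"object","properties":{"xyz":{"type":"array","items":{"type":"array","items":{"type":"number"}}},"twist":{"type":"array","items":{"type":"number"}},"claw":{"type":"array","items":{"type":"number"}}},"required":["xyz","twist","claw"]}

```bash
mkdir -p pics
cat > h.py <<'E'
from station import r, imaging, job
import numpy as np, cv2
def cap(n,f=None):
    p=imaging.capture(n)
    if f: cv2.imwrite('pics/'+f,cv2.resize(p['pixels'][:,:,::-1],None,fx=1.5,fy=1.5,interpolation=cv2.INTER_CUBIC))
    return p
def ray(p,uv):
    K=p['mtx'];V=p['view'];R=V[:3,:3];t=V[:3,3]
    d=R.T@np.linalg.inv(K)@np.array([uv[0],uv[1],1.]);return -R.T@t,d
def atz(p,uv,z):
    o,d=ray(p,uv);return o+d*(z-o[2])/d[2]
def proj(p,X):
    X=np.asarray(X,float);c=p['view'][:3,:3]@X+p['view'][:3,3];q=p['mtx']@c;return q[:2]/q[2]
E
python3 - <<'E'
from h import *
np.set_printoptions(precision=4,suppress=True)
s=r.sense();print(s)
for n in('scene','top','wrist'):
    p=cap(n,n+'0.png');print(n,p['mtx'],p['view'],-p['view'][:3,:3].T@p['view'][:3,3])
E
```

```text
{'time_s': 0.0, 'joints': array([ 86.4373,  22.0923,   0.3799,  -0.0308, -68.4118, -14.8177]), 'joint_velocities': array([-0.0348, -0.0042,  0.0456,  0.051 ,  0.0279, -0.0284]), 'effort': array([ -0.0002, -39.0673,  18.7403,   4.2199,   0.0109,  -0.0002]), 'tcp_pos': array([0.1969, 0.5926, 0.2354]), 'ee_rot': array([[-0.0006, -0.3155, -0.9489],
       [-0.0021, -0.9489,  0.3155],
       [-1.    ,  0.0022, -0.0001]]), 'wrist_force': array([-0.0364, -0.5818, -0.6501]), 'moment': array([ 0.0262, -0.013 , -0.0049]), 'gripper_width': 1.0011397656635186}
scene [[355.6107   0.     259.9647]
 [  0.     355.6107 191.2995]
 [  0.       0.       1.    ]] [[-0.7435  0.6683 -0.0234  0.412 ]
 [ 0.4083  0.4259 -0.8074 -0.1612]
 [-0.5296 -0.6099 -0.5896  1.5249]
 [ 0.      0.      0.      1.    ]] [1.1798 0.7233 0.7785]
top [[420.8035   0.     258.3923]
 [  0.     420.8035 193.5642]
 [  0.       0.       1.    ]] [[-0.008  -0.9999  0.0092 -0.0198]
 [-0.9907  0.0067 -0.1356  0.5522]
 [ 0.1355 -0.0102 -0.9907  1.1589]
 [ 0.      0.      0.      1.    ]] [ 0.3899 -0.0117  1.2232]
wrist [[282.5111   0.     252.7258]
 [  0.     282.5111 192.2173]
 [  0.       0.       1.    ]] [[-0.3159 -0.9488  0.0032  0.6227]
 [-0.9106  0.3041  0.2797 -0.0358]
 [-0.2664  0.0855 -0.9601  0.3907]
 [ 0.      0.      0.      1.    ]] [0.2682 0.5684 0.3832]
```

View pics/scene0.png

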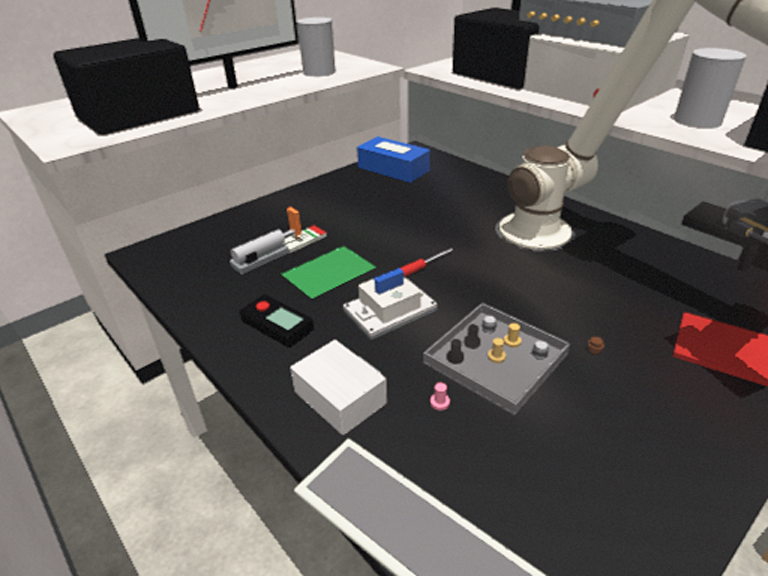

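View pics/top0.png

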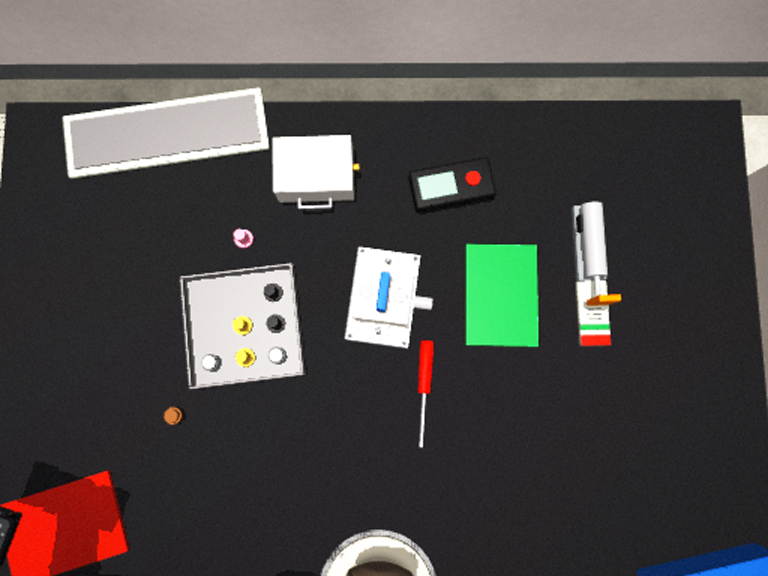

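View pics/wrist0.png

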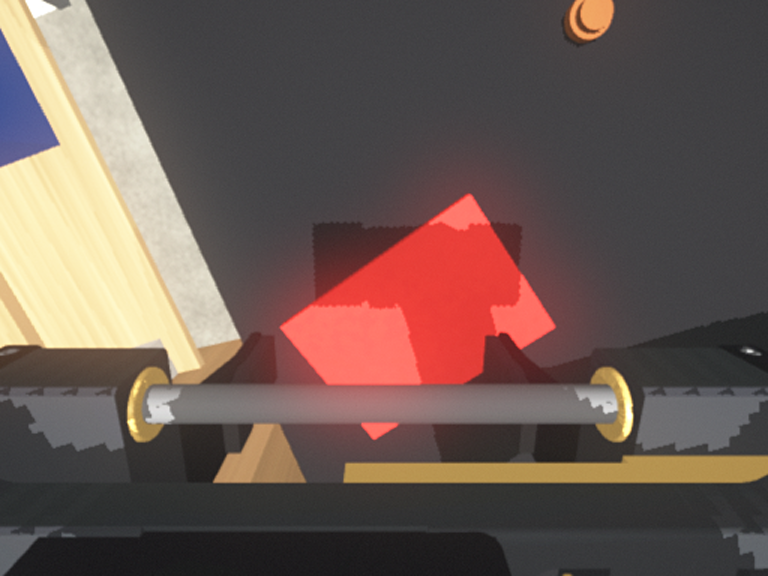

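The top view shows two brass cells (242,325) and (246,357). The blanks are at (273,292) and (275,323), the fittings at (211,362) and (278,355). The base with its cover is near (383,295), the mat at (502,295) and the paddle at (605,299). The pink and brown look-alikes are outside the tray.

Run:
```python
from h import *
np.set_printoptions(precision=4,suppress=True)
for cam in('top','scene'):
  p=imaging.capture(cam)
  for n,z in(('mat',.003),('base',.02),('cover',.066),('tray',.03),('cell0',.044),('blank0',.044),('fitting0',.028),('tester',.05),('plunger_grip',.105),('meter',.035),('shieldbox',.07),('driver',.015)):
    for d in imaging.regions_of(n,p):
        if d['p']<.2: continue
        m=d['mask'].astype(np.uint8);c=np.array(d['centre'])
        pts=np.argwhere(m)[:,::-1].astype(np.float32)
        rect=cv2.minAreaRect(pts)
        print(cam,n,round(d['p'],2),m.sum(),c,atz(p,c,z)[:2],'corners',[atz(p,q,z)[:2].round(3).tolist() for q in cv2.boxPoints(rect)] if n in('mat','base','tray','cover','tester','driver','shieldbox','plunger_grip') else '')
  px=p['pixels'].astype(int)
  R,G,B=px[...,0],px[...,1],px[...,2]
  blue=((B>120)&(R<90)&(B>G+50)).astype(np.uint8);blue[370:]=0
  n,l,st,ce=cv2.connectedComponentsWithStats(blue)
  for i in range(1,n):
    if st[i,4]>60:
      pts=np.argwhere(l==i)[:,::-1].astype(np.float32);rect=cv2.minAreaRect(pts)
      print('blue',ce[i],st[i,4],[atz(p,q,.104)[:2].round(4).tolist() for q in cv2.boxPoints(rect)])
```

```text
top mat 0.67 3328 [333.5 199. ] [ 0.5392 -0.2439] corners [[0.65, -0.175], [0.649, -0.32], [0.445, -0.312], [0.446, -0.17]]
top base 0.65 944 [273.8 200.3] [ 0.5345 -0.0683] corners [[0.464, 0.06], [0.642, 0.034], [0.617, -0.122], [0.44, -0.092]]
top cover 0.85 1546 [257.4 195. ] [ 0.5441 -0.0208] corners [[0.467, 0.048], [0.624, 0.025], [0.608, -0.076], [0.452, -0.051]]
top tray 0.91 5169 [156.9 209.8] [0.5085 0.2647] corners [[0.586, 0.379], [0.61, 0.157], [0.394, 0.131], [0.371, 0.348]]
top tray 0.7 2323 [210.2 109.9] [0.8022 0.1157] corners [[0.864, 0.199], [0.863, 0.034], [0.72, 0.034], [0.721, 0.197]]
top cell0 0.68 123 [161.5 214.9] [0.4926 0.2483] corners 
top cell0 0.65 126 [163.7 237.1] [0.4306 0.2407] corners 
top blank0 0.56 117 [184.1 212.3] [0.4995 0.1851] corners 
top blank0 0.53 108 [184.2 193.7] [0.5522 0.1857] corners 
top blank0 0.29 1092 [259.9 219.5] [ 0.4777 -0.0275] corners 
top fitting0 0.65 109 [183.9 237.8] [0.4288 0.1872] corners 
top fitting0 0.64 112 [114.7 274.6] [0.3283 0.378 ] corners 
top fitting0 0.55 182 [399.5 198.5] [ 0.5363 -0.429 ] corners 
top 
[... 2077 characters left out ...]
0.76 2526 [226.1 256.4] [0.8097 0.1494] corners [[0.876, 0.059], [0.72, 0.007], [0.744, 0.232], [0.879, 0.256]]
scene driver 0.68 108 [274.3 174.3] [ 0.3787 -0.1113] corners [[0.419, -0.112], [0.315, -0.109], [0.338, -0.071], [0.438, -0.075]]
scene driver 0.46 2465 [225.3 256.4] [0.7826 0.1032] corners [[0.855, 0.009], [0.69, -0.053], [0.707, 0.189], [0.851, 0.221]]
scene driver 0.4 128 [316.3 222.9] [0.4782 0.1881] corners [[0.473, 0.152], [0.449, 0.175], [0.505, 0.222], [0.528, 0.201]]
blue [262.691   99.4444] 288 [[0.1252, -0.6397], [0.0202, -0.7465], [-0.0373, -0.4599], [0.0635, -0.3776]]
blue [257.7111 184.5556] 90 [[0.586, -0.0209], [0.5024, -0.042], [0.5151, -0.0017], [0.5962, 0.017]]
```

```bash
cat >> h.py <<'E'
np.set_printoptions(precision=4,suppress=True)
def plan(tgt=None,yaw=None):
    """tgt world TCP; yaw = wanted angle of tool y in deg (mod 180)"""
    s=r.sense();R=s['ee_rot'];P=s['tcp_pos']
    cur=np.degrees(np.arctan2(R[1,1],R[0,1]))
    tw=0
    if yaw is not None:
        d=(yaw-cur+90)%180-90; tw=-d
    print('t',round(s['time_s'],2),'pos',P,'yaw',round(cur,2),'j',s['joints'].round(1),'F',s['wrist_force'].round(1),'g',round(s['gripper_width'],3), 'tilt',R[:,0])
    if tgt is not None:
        D=np.asarray(tgt)-P
        a=np.radians(-tw);Rz=np.array([[np.cos(a),-np.sin(a),0],[np.sin(a),np.cos(a),0],[0,0,1]])
        print('shift now',R.T@D,'| after twist',(Rz@R).T@D,'twist',round(tw,2))
    else: print('twist',round(tw,2))
E
python3 - <<'E'
from h import *
plan((.541,-.015,.235),-98.5)
E
```

```text
t 1.45 pos [0.197  0.5931 0.2365] yaw -108.38 j [ 86.4  22.    0.5  -0.  -68.4 -14.8] F [-0.5 -1.2 -1.4] g 0.997 tilt [-0.     -0.0001 -1.    ]
shift now [ 0.0015  0.4686 -0.5182] | after twist [ 0.0016  0.5506 -0.4301] twist -9.88
```

apply_moves(xyz=[[0, 0, 0], [0, 0, 0], [0, 0.034, -0.027], [0, 0.034, -0.027], [0, 0.034, -0.027], [0, 0.034, -0.027], [0, 0.034, -0.027], [0, 0.034, -0.027], [0, 0.034, -0.027], [0, 0.034, -0.027], [0, 0.034, -0.027], [0, 0.034, -0.027]], twist=[-4.94, -4.94, 0, 0, 0, 0, 0, 0, 0, 0, 0, 0], claw=[1, 1, 1, 1, 1, 1, 1, 1, 1, 1, 1, 1])

```text
time_s: 2.65
tcp_pos: [0.4226, 0.2102, 0.2368]
ee_rot: [[0.004, -0.129, -0.992], [0.004, -0.992, 0.129], [-1.0, -0.005, -0.004]]
wrist_force: [1.2, 0.1, 0.6]
gripper_width: 0.997
```

Run:
```python
from h import *
plan((.541,-.015,.235),-98.5)
```

```text
t 2.65 pos [0.4226 0.2102 0.2368] yaw -97.42 j [ 46.2   6.8 -20.3   0.  -62.5  36.3] F [1.2 0.1 0.6] g 0.997 tilt [ 0.0041  0.0041 -1.    ]
shift now [ 0.0014  0.208  -0.1466] | after twist [ 0.0014  0.2053 -0.1504] twist 1.08
```

apply_moves(xyz=[[0, 0.034, -0.025], [0, 0.034, -0.025], [0, 0.034, -0.025], [0, 0.034, -0.025], [0, 0.034, -0.025], [0, 0.034, -0.025], [0, 0, 0]], twist=[0.5, 0.5, 0, 0, 0, 0, 0], claw=[1, 1, 1, 1, 1, 1, 1])

```text
time_s: 3.35
tcp_pos: [0.5477, -0.0269, 0.2383]
ee_rot: [[0.01, -0.152, -0.988], [0.005, -0.988, 0.152], [-1.0, -0.007, -0.009]]
wrist_force: [0.0, 0.4, -0.4]
gripper_width: 1.002
```

Run:
```python
from h import *
plan((.541,-.015,.235),-98.5)
cap('wrist','w1.png');cap('top','t1.png')
```

```text
t 3.35 pos [ 0.5477 -0.0269  0.2383] yaw -98.72 j [ 14.   14.3 -10.5  -0.2 -64.6  67.3] F [ 0.   0.4 -0.4] g 1.002 tilt [ 0.0095  0.0053 -0.9999]
shift now [ 0.0033 -0.0108  0.0085] | after twist [ 0.0033 -0.0108  0.0084] twist -0.22
```

View pics/w1.png

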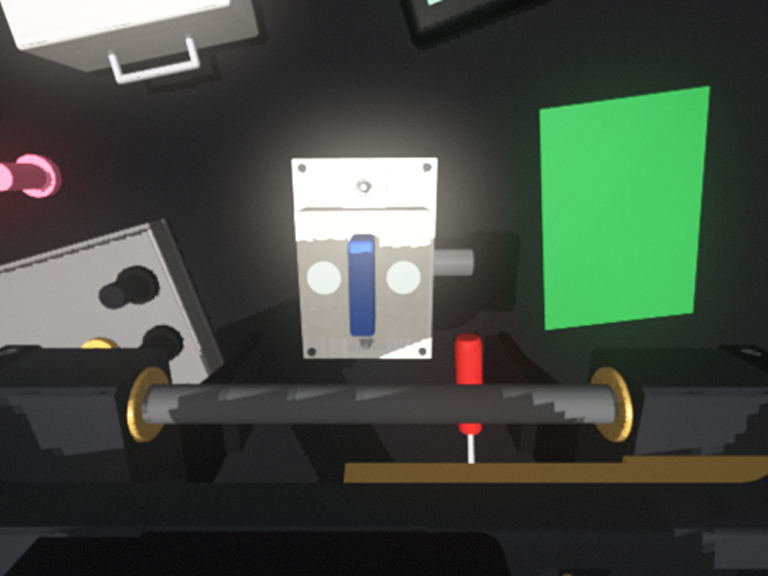

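```bash
python3 - <<'E'
from h import *
p=cap('wrist');px=p['pixels'].astype(int)
R,G,B=px[...,0],px[...,1],px[...,2]
print('cam',ray(p,(0,0))[0])
m=((B>R+40)&(B>G+30)).astype(np.uint8)
n,l,st,ce=cv2.connectedComponentsWithStats(m)
for i in range(1,n):
  if st[i,4]>200:
    pts=np.argwhere(l==i)[:,::-1].astype(np.float32);rect=cv2.minAreaRect(pts)
    bp=cv2.boxPoints(rect);w=np.array([atz(p,q,.104)[:2] for q in bp])
    print('bar',ce[i],st[i],bp.tolist(),w.tolist(),w.mean(0))
k=1.5
for nm,z,pp in(('base',.02,[(292,158),(437,158),(432,358),(303,358)]),('pegs',.045,[(364,187),(367,343)]),('mat',.003,[(540,109),(709,87),(693,313),(545,329)])):
    w=np.array([atz(p,(np.array(q)+.5)/k-.5,z)[:2] for q in pp]);print(nm,w.tolist(),w.mean(0))
t=cap('top')
w=np.array([atz(t,np.array(q)/k,.02)[:2] for q in [(358,247),(421,254),(409,347),(346,338)]]);print('top base',w.tolist(),w.mean(0))
w=np.array([atz(t,np.array(q)/k,.003)[:2] for q in [(466,244),(538,245),(538,346),(466,346)]]);print('top mat',w.tolist(),w.mean(0))
E
python3 - <<'E'
import cv2
a=cv2.imread('pics/w1.png')[120:380,250:560];cv2.imwrite('pics/w1c.png',cv2.resize(a,None,fx=2.3,fy=2.3))
E
```

```text
cam [ 0.6192 -0.037   0.3866]
bar [243.1571 189.3857] [ 234  158   18   64 1006] [[234.0, 158.0], [251.0, 158.0], [251.0, 221.0], [234.0, 221.0]] [[0.5784487114262518, -0.009987177560094134], [0.5759156980898981, -0.026893627016550268], [0.5089170749919095, -0.016674546169183912], [0.511588064588568, 0.0013362649755040076]] [ 0.5437 -0.0131]
base [[0.6386239683673257, 0.03555278489098945], [0.6207173454489113, -0.08305865244412225], [0.44233222957208407, -0.05814400500718274], [0.46012759349419324, 0.062225399468481185]] [ 0.5405 -0.0109]
pegs [[0.607528873699948, -0.020872190516593545], [0.4767827842488659, -0.002473922908167142]] [ 0.5422 -0.0117]
mat [[0.6469465328373462, -0.17490513556358384], [0.6430031782904368, -0.31332021452174197], [0.444219790662016, -0.31006736289820575], [0.4484979121920574, -0.17037139070532764]] [ 0.5457 -0.2422]
top base [[0.6397456466205799, 0.03269303255763708], [0.6251574308178106, -0.089474182039866], [0.44542405362462056, -0.06390966136261396], [0.46341461412536766, 0.055819444285246586]] [ 0.5434 -0.0162]
top mat [[0.6480019399621624, -0.17972595874444802], [0.6451220333288732, -0.3220482179638168], [0.44623881453818515, -0.3140092491192152], [0.44729629407399873, -0.17472887604958054]] [ 0.5467 -0.2476]
```

View pics/w1c.png

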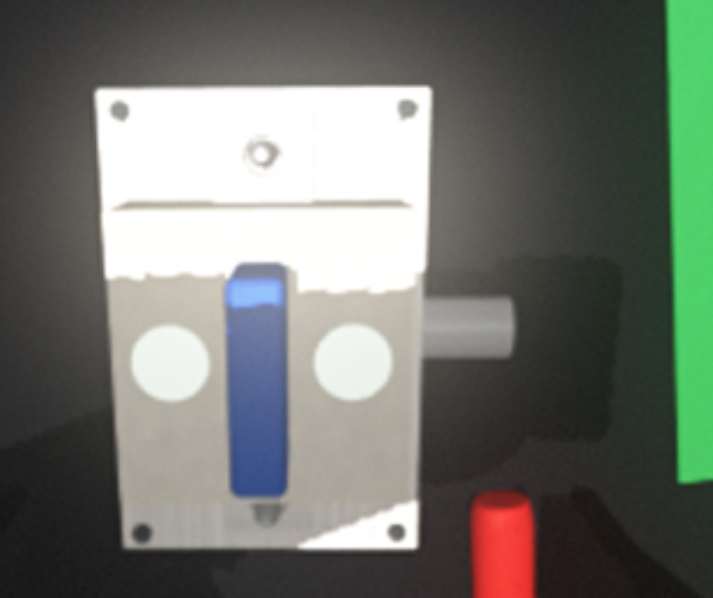

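The wrist view shows the cover's blue bar at crop (258,385), clear of everything. The side stub belongs to the base, and the mat is clear. I'll descend onto the bar.

Run:
```python
from h import *
plan((.541,-.0135,.085),-98.5)
```

```text
t 3.55 pos [ 0.5458 -0.0227  0.2387] yaw -98.38 j [ 14.5  14.  -10.8  -0.2 -64.6  67.2] F [-0.   0.5 -0. ] g 1.0 tilt [ 0.0092  0.0064 -0.9999]
shift now [ 0.1537 -0.0073  0.0074] | after twist [ 0.1537 -0.0073  0.0074] twist 0.12
```

apply_moves(xyz=[[0.02, -0.004, 0.004], [0.03, -0.003, 0.003], [0.03, 0, 0], [0.03, 0, 0], [0.02, 0, 0], [0, 0, 0]], twist=[0, 0, 0, 0, 0, 0], claw=[1, 1, 1, 1, 1, 1])

```text
time_s: 4.15
tcp_pos: [0.5406, -0.005, 0.1089]
ee_rot: [[0.018, -0.131, -0.991], [0.009, -0.991, 0.131], [-1.0, -0.011, -0.016]]
wrist_force: [-0.5, -0.4, -0.7]
gripper_width: 0.999
```

Run:
```python
from h import *
plan((.541,-.0135,.085),-98.5)
cap('wrist','w2.png')
```

```text
t 4.15 pos [ 0.5406 -0.005   0.1089] yaw -97.54 j [ 16.6  20.9 -21.8  -0.3 -46.1  66.1] F [-0.5 -0.4 -0.7] g 0.999 tilt [ 0.0177  0.0089 -0.9998]
shift now [ 0.0238  0.0087 -0.0012] | after twist [ 0.0238  0.0087 -0.0013] twist 0.96
```

View pics/w2.png

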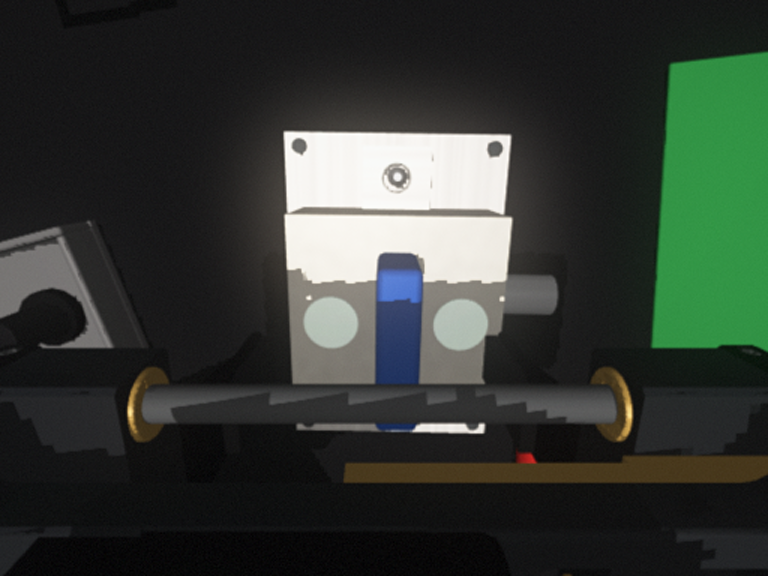

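apply_moves(xyz=[[0.012, 0.005, -0.001], [0.012, 0.003, 0], [0, 0, 0]], twist=[0.5, 0.4, 0], claw=[1, 1, 1])

```text
time_s: 4.5
tcp_pos: [0.5441, -0.0112, 0.0882]
ee_rot: [[0.027, -0.144, -0.989], [0.011, -0.989, 0.144], [-1.0, -0.014, -0.026]]
wrist_force: [-0.5, -0.4, 0.5]
gripper_width: 1.001
```

Run:
```python
from h import *
plan((.541,-.0135,.085),-98.5)
```

```text
t 4.5 pos [ 0.5441 -0.0112  0.0882] yaw -98.28 j [ 15.8  22.6 -23.   -0.2 -42.8  66.1] F [-0.5 -0.4  0.5] g 1.001 tilt [ 0.0275  0.0106 -0.9996]
shift now [0.0031 0.0028 0.0028] | after twist [0.0031 0.0028 0.0028] twist 0.22
```

apply_moves(xyz=[[0.002, 0.0025, 0.002], [0, 0, 0], [0, 0, 0], [0, 0, 0], [0, 0, 0], [0, 0, 0], [0, 0, 0], [0, 0, 0]], twist=[0, 0, 0, 0, 0, 0, 0, 0], claw=[1, 0, 0, 0, 0, 0, 0, 0])

```text
time_s: 5.3
tcp_pos: [0.5431, -0.0138, 0.088]
ee_rot: [[0.032, -0.145, -0.989], [0.011, -0.989, 0.145], [-0.999, -0.016, -0.03]]
wrist_force: [-0.1, -0.5, -0.2]
gripper_width: 0.45
```

Run:
```python
from h import *
plan((.541,-.0135,.085),-98.5)
```

```text
t 5.3 pos [ 0.5431 -0.0138  0.088 ] yaw -98.32 j [ 15.6  22.4 -23.3  -0.2 -42.3  66.3] F [-0.1 -0.5 -0.2] g 0.45 tilt [ 0.0318  0.0114 -0.9994]
shift now [0.0029 0.     0.0022] | after twist [0.0029 0.     0.0022] twist 0.18
```

apply_moves(xyz=[[0.003, 0, 0.002], [0, 0, 0], [0, 0, 0], [0, 0, 0], [0, 0, 0]], twist=[0, 0, 0, 0, 0], claw=[0, 0, 0, 0, 0])

```text
time_s: 5.8
tcp_pos: [0.5413, -0.0134, 0.085]
ee_rot: [[0.032, -0.144, -0.989], [0.011, -0.989, 0.144], [-0.999, -0.015, -0.03]]
wrist_force: [-0.0, -0.1, 0.8]
gripper_width: 0.205
```

Run:
```python
from h import *
plan((.541,-.0135,.135),-98.5)
```

```text
t 5.8 pos [ 0.5413 -0.0134  0.085 ] yaw -98.27 j [ 15.7  22.5 -23.8  -0.2 -41.8  66.1] F [-0.  -0.1  0.8] g 0.205 tilt [ 0.0321  0.0109 -0.9994]
shift now [-0.05   -0.0006 -0.0012] | after twist [-0.05   -0.0006 -0.0012] twist 0.23
```

apply_moves(xyz=[[-0.01, 0, 0], [-0.015, 0, -0.0005], [-0.02, 0, -0.0005], [-0.02, 0, -0.0005], [-0.02, 0, -0.0005], [0, 0, 0]], twist=[0, 0, 0, 0, 0, 0], claw=[0, 0, 0, 0, 0, 0])

```text
time_s: 6.4
tcp_pos: [0.5356, -0.0149, 0.1683]
ee_rot: [[0.018, -0.148, -0.989], [0.012, -0.989, 0.148], [-1.0, -0.014, -0.016]]
wrist_force: [1.2, 0.9, -5.0]
gripper_width: 0.204
```

Run:
```python
from h import *
plan((.545,-.245,.17),-98.5)
cap('wrist','w3.png')
```

```text
t 6.4 pos [ 0.5356 -0.0149  0.1683] yaw -98.49 j [ 15.6  16.5 -18.3  -0.5 -54.   66.2] F [ 1.2  0.9 -5. ] g 0.204 tilt [ 0.0183  0.0118 -0.9998]
shift now [-0.0043  0.2262 -0.0434] | after twist [-0.0043  0.2262 -0.0434] twist 0.01
```

View pics/w3.png

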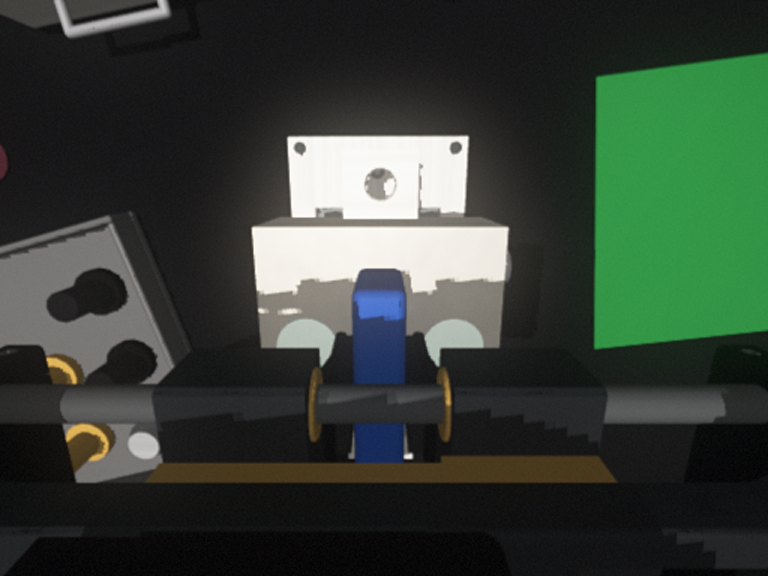

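The cover is in the gripper (bar at (380,360)) and its underside is clear of the pegs. Next I carry it to the mat.

apply_moves(xyz=[[0, 0.02, -0.005], [0, 0.03, -0.006], [0, 0.03, -0.006], [0, 0.03, -0.006], [0, 0.03, -0.006], [0, 0.03, -0.005], [0, 0.03, -0.005], [0, 0.015, -0.003], [0, 0, 0]], twist=[0, 0, 0, 0, 0, 0, 0, 0, 0], claw=[0, 0, 0, 0, 0, 0, 0, 0, 0])

```text
time_s: 7.35
tcp_pos: [0.5314, -0.2385, 0.1444]
ee_rot: [[-0.02, -0.152, -0.988], [0.021, -0.988, 0.151], [-1.0, -0.018, 0.023]]
wrist_force: [0.0, 0.9, -5.2]
gripper_width: 0.208
```

Run:
```python
from h import *
plan((.545,-.245,.069),-98.5)
```

```text
t 7.35 pos [ 0.5314 -0.2385  0.1444] yaw -98.73 j [ -8.8  23.3 -11.3  -1.2 -56.7  90.8] F [ 0.   0.9 -5.2] g 0.208 tilt [-0.0205  0.0214 -0.9996]
shift now [ 0.075   0.0057 -0.0162] | after twist [ 0.075   0.0058 -0.0162] twist -0.23
```

apply_moves(xyz=[[0.012, 0.003, -0.008], [0.015, 0.002, -0.008], [0.015, 0, 0], [0.015, 0, 0], [0, 0, 0]], twist=[0, 0, 0, 0, 0], claw=[0, 0, 0, 0, 0])

```text
time_s: 7.85
tcp_pos: [0.5456, -0.2408, 0.0775]
ee_rot: [[-0.027, -0.149, -0.988], [0.025, -0.989, 0.149], [-0.999, -0.021, 0.031]]
wrist_force: [-1.1, 0.7, -5.6]
gripper_width: 0.205
```

Run:
```python
from h import *
plan((.545,-.245,.069),-98.5)
```

```text
t 7.85 pos [ 0.5456 -0.2408  0.0775] yaw -98.6 j [ -8.9  29.  -12.9  -1.5 -49.9  91.3] F [-1.1  0.7 -5.6] g 0.205 tilt [-0.0273  0.0251 -0.9993]
shift now [ 0.0084  0.0044 -0.0003] | after twist [ 0.0084  0.0044 -0.0003] twist -0.1
```

apply_moves(xyz=[[0.004, 0, 0], [0.003, 0, 0], [0, 0, 0]], twist=[0, 0, 0], claw=[0, 0, 0])

```text
time_s: 8.15
tcp_pos: [0.5461, -0.2397, 0.0707]
ee_rot: [[-0.029, -0.146, -0.989], [0.024, -0.989, 0.146], [-0.999, -0.02, 0.032]]
wrist_force: [-0.3, 0.0, -4.2]
gripper_width: 0.204
```

Run:
```python
from h import *
plan((.545,-.245,.068),-98.5)
```

```text
t 8.15 pos [ 0.5461 -0.2397  0.0707] yaw -98.42 j [ -8.7  29.5 -13.2  -1.5 -49.1  91.3] F [-0.3  0.  -4.2] g 0.204 tilt [-0.0287  0.024  -0.9993]
shift now [0.0026 0.0055 0.0003] | after twist [0.0026 0.0055 0.0003] twist 0.08
```

Light contact is starting. I'll ease down a little and release.

apply_moves(xyz=[[0.003, 0, 0], [0, 0, 0], [0, 0, 0], [0, 0, 0], [0, 0, 0], [0, 0, 0], [0, 0, 0], [0, 0, 0]], twist=[0, 0, 0, 0, 0, 0, 0, 0], claw=[0, 0.6, 0.6, 0.6, 0.6, 0.6, 0.6, 0.6])

```text
time_s: 8.95
tcp_pos: [0.5514, -0.2407, 0.0733]
ee_rot: [[-0.014, -0.144, -0.989], [0.02, -0.989, 0.144], [-1.0, -0.018, 0.017]]
wrist_force: [-0.2, -1.0, -1.0]
gripper_width: 0.596
```

Run:
```python
from h import *
plan((.545,-.245,.2),-98.5)
```

```text
t 8.95 pos [ 0.5514 -0.2407  0.0733] yaw -98.27 j [ -8.7  29.4 -13.   -1.3 -48.6  91.3] F [-0.2 -1.  -1. ] g 0.596 tilt [-0.0144  0.02   -0.9997]
shift now [-0.1267  0.0029  0.0079] | after twist [-0.1267  0.003   0.0079] twist 0.23
```

apply_moves(xyz=[[-0.01, 0, 0], [-0.03, 0, 0], [-0.04, 0, 0], [-0.04, 0, 0], [-0.04, 0, 0], [0, -0.03, 0], [0, -0.04, 0.005], [0, -0.04, 0.005], [0, -0.04, 0.005], [0, -0.04, 0.005], [0, 0, 0]], twist=[0, 0, 0, 0, 0, 0, 0, 0, 0, 0, 0], claw=[0.6, 0.6, 0.6, 0.6, 0.6, 0.6, 0.6, 0.6, 0.6, 0.6, 0.6])

```text
time_s: 10.05
tcp_pos: [0.5625, -0.049, 0.252]
ee_rot: [[-0.006, -0.148, -0.989], [0.019, -0.989, 0.148], [-1.0, -0.018, 0.009]]
wrist_force: [0.2, -0.6, 0.4]
gripper_width: 0.596
```

Run:
```python
from h import *
plan((.541,-.015,.235),-98.5)
p=cap('wrist','w4.png')
t=cap('top','t4.png')
```

```text
t 10.05 pos [ 0.5625 -0.049   0.252 ] yaw -98.53 j [ 10.8  15.8  -6.   -1.2 -68.3  71.1] F [ 0.2 -0.6  0.4] g 0.596 tilt [-0.0058  0.0193 -0.9998]
shift now [ 0.0178 -0.0301  0.0261] | after twist [ 0.0178 -0.0302  0.0261] twist -0.03
```

View pics/w4.png

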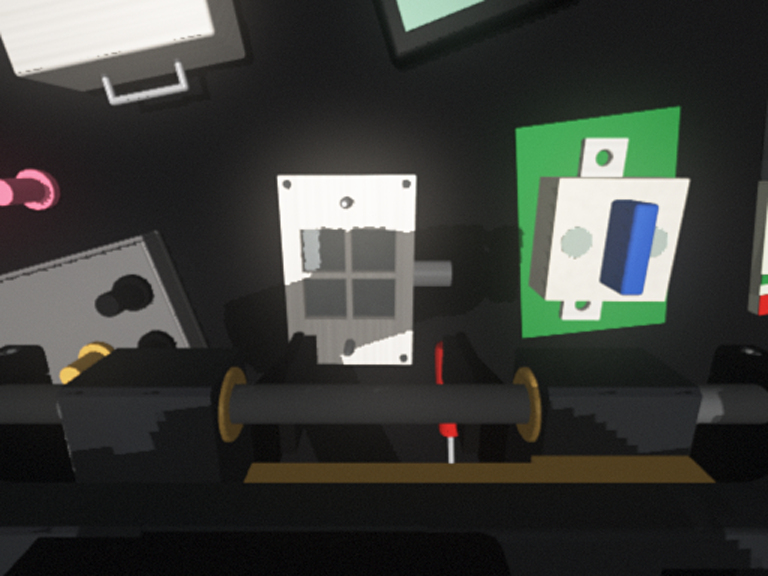

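View pics/t4.png

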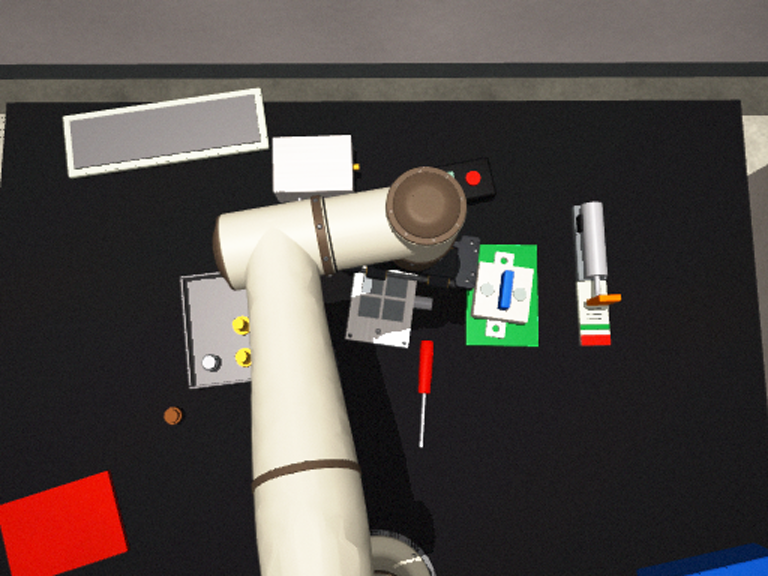

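The cover stands upright on the mat at wrist (620,225). The base and its wells are in plain view, with their dividers crossing at wrist (349,273).

Run:
```python
import cv2
a=cv2.imread('pics/w4.png')[160:380,260:470];cv2.imwrite('pics/w4c.png',cv2.resize(a,None,fx=2.7,fy=2.7,interpolation=cv2.INTER_CUBIC))
from h import *
p=cap('wrist')
f=lambda q:(np.array(q)+.5)/1.5-.5
for nm,z,q in(('c1',.02,(277,175)),('c2',.02,(416,175)),('c3',.02,(412,364)),('cross',.02,(349,273)),('peg+',.045,(346,202)),('peg-',.045,(347,347))):
    print(nm,atz(p,f(q),z)[:2])
t=cap('top');print('top cross',atz(t,f((384.5,302)),.02)[:2])
```

```text
c1 [0.6403 0.0291]
c2 [ 0.6221 -0.0899]
c3 [ 0.4442 -0.0632]
cross [ 0.5446 -0.0176]
peg+ [ 0.6105 -0.0288]
peg- [ 0.4824 -0.0071]
top cross [ 0.5324 -0.0175]
```

View pics/w4c.png

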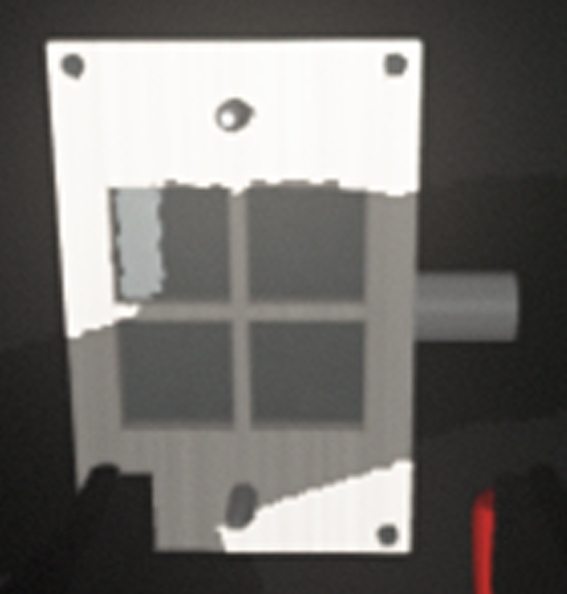

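Run:
```python
from h import *
plan((.47,.249,.20),-82)
```

```text
t 10.25 pos [ 0.5622 -0.0532  0.2511] yaw -98.85 j [ 10.4  15.9  -6.   -1.2 -68.3  71.2] F [ 0.1 -0.9  0.1] g 0.599 tilt [-0.0072  0.0185 -0.9998]
shift now [ 0.0574 -0.2835  0.137 ] | after twist [ 0.057  -0.3112  0.0487] twist -16.85
```

apply_moves(xyz=[[0, 0, 0], [0, 0, 0], [0.004, -0.04, 0.006], [0.005, -0.04, 0.006], [0.005, -0.04, 0.006], [0.006, -0.04, 0.006], [0.006, -0.04, 0.006], [0.006, -0.04, 0.006], [0.006, -0.04, 0.006], [0.006, -0.03, 0.006], [0.005, 0, 0], [0, 0, 0]], twist=[-8.4, -8.4, 0, 0, 0, 0, 0, 0, 0, 0, 0, 0], claw=[0.6, 0.6, 0.6, 0.6, 0.6, 0.6, 0.6, 0.6, 0.6, 0.6, 0.6, 0.6])

```text
time_s: 11.45
tcp_pos: [0.4732, 0.242, 0.2058]
ee_rot: [[-0.007, 0.121, -0.993], [0.015, -0.993, -0.121], [-1.0, -0.016, 0.005]]
wrist_force: [-0.2, -0.3, -0.1]
gripper_width: 0.6
```

Run:
```python
from h import *
p=cap('wrist')
p=cap('wrist')
p=cap('wrist','w5.png')
plan((.47,.249,.20),-82)
for d in imaging.regions_of('cell0',p):
    if d['p']<.2: continue
    c=d['centre'];print(round(d['p'],2),d['mask'].sum(),np.array(c),atz(p,c,.035))
```

```text
t 11.6 pos [0.474  0.2416 0.2069] yaw -83.14 j [ 44.   14.4 -14.9  -1.  -60.3  53.4] F [ 0.   0.  -0.4] g 0.598 tilt [-0.0055  0.0165 -0.9998]
shift now [ 0.007  -0.0077  0.0031] | after twist [ 0.007  -0.0077  0.0029] twist -1.14
0.97 692 [242.9 157.3] [0.4946 0.2579 0.035 ]
0.97 521 [261.3   7.5] [0.6446 0.2561 0.035 ]
0.76 703 [246.2 206.1] [0.4367 0.2475 0.035 ]
```

View pics/w5.png

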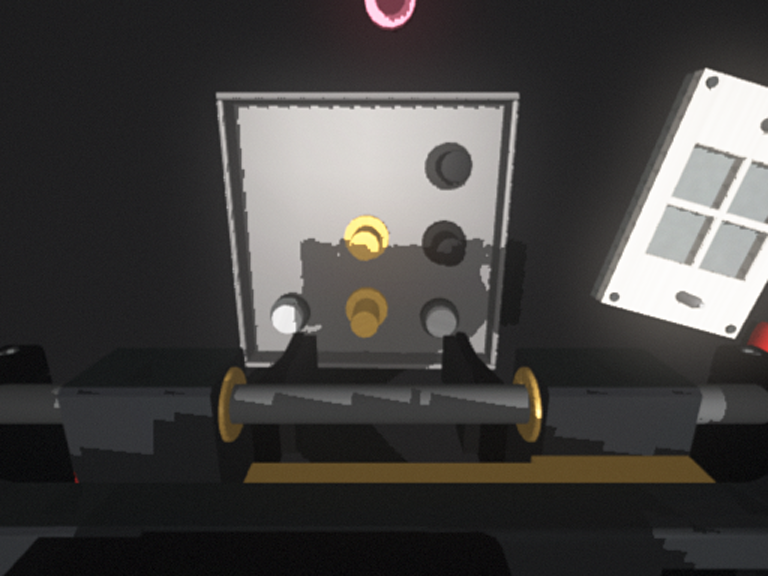

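Cell A is at wrist (366,236) and B at (366,312). The other brass-like hit, at (390,8), is the pink look-alike.

Run:
```python
from h import *
import cv2
a=cv2.imread('pics/w5.png')[190:360,270:490];cv2.imwrite('pics/w5c.png',cv2.resize(a,None,fx=3.4,fy=3.4,interpolation=cv2.INTER_CUBIC))
p=cap('wrist')
f=lambda q:(np.array(q)+.5)/1.5-.5
for nm,z,q in(('A foot',.013,(366,236)),('A knob',.049,(366,243)),('B foot',.013,(367,311)),('B knob',.049,(364,324))):
    print(nm,atz(p,f(q),z))
from scipy.optimize import least_squares
# silhouette-centroid fit
def sil(xy):
    m=np.zeros((384*4,512*4),np.uint8)
    P=[]
    for rr,z in((.018,.005),(.018,.013),(.011,.013),(.011,.049)):
        a=np.linspace(0,2*np.pi,40);P.append(np.array([proj(p,(xy[0]+rr*np.cos(t),xy[1]+rr*np.sin(t),z)) for t in a]))
    for c in(np.vstack(P[:2]),np.vstack(P[2:])):
        cv2.fillConvexPoly(m,cv2.convexHull(((c+.5)*4).astype(np.float32)).astype(np.int32),1)
    y,x=np.nonzero(m);return np.array([x.mean(),y.mean()])/4-.5
for d in imaging.regions_of('cell0',p):
    if d['p']<.2: continue
    y,x=np.nonzero(d['mask']);c=np.array([x.mean(),y.mean()])
    xy=atz(p,c,.03)[:2]
    for _ in range(6):
        e=c-sil(xy);J=(atz(p,c+[1,0],.03)-atz(p,c,.03))[:2],(atz(p,c+[0,1],.03)-atz(p,c,.03))[:2]
        xy=xy+e[0]*J[0]+e[1]*J[1]
    print('sil',c,xy)
plan()
```

```text
A foot [0.4913 0.2576 0.013 ]
A knob [0.4923 0.256  0.049 ]
B foot [0.4274 0.2496 0.013 ]
B knob [0.4294 0.2506 0.049 ]
sil [259.1846   8.3766] [0.6587 0.2597]
sil [243.8542 207.1139] [0.4287 0.2502]
t 11.75 pos [0.4739 0.242  0.2071] yaw -83.12 j [ 44.   14.3 -14.9  -1.  -60.3  53.4] F [-0.9  0.1 -0.4] g 0.6 tilt [-0.0051  0.0171 -0.9998]
twist 0
```

View pics/w5c.png

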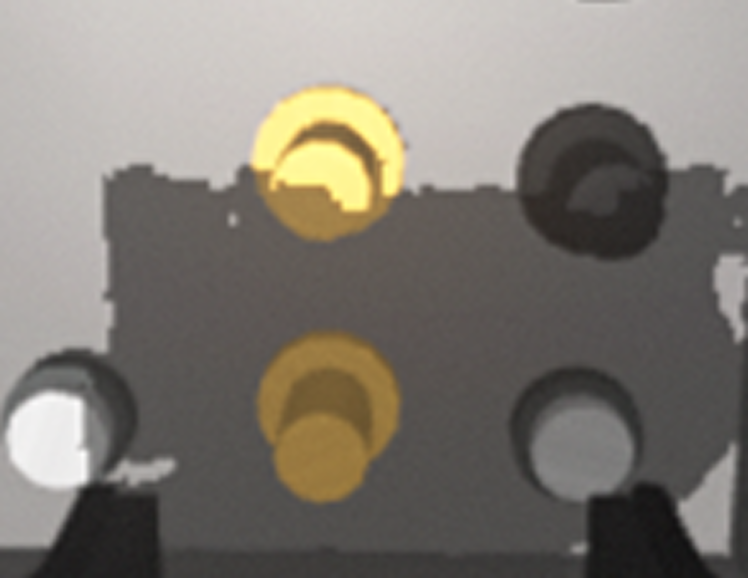

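Run:
```python
from h import *
for k in range(2):
    p=cap('wrist');s=r.sense();R=s['ee_rot'];P=s['tcp_pos']
    for q in [(-.02,0,-.03),(-.02,0,0),(.01,0,-.03),(.035,0,0),(.035,0,.015)]:
        print(q,(proj(p,P+R@np.array(q))+.5)*1.5-.5)
    print('cam in tool',R.T@(ray(p,(0,0))[0]-P), p['view'][:3,:3]@R)
```

```text
(-0.02, 0, -0.03) [378.0682 312.2932]
(-0.02, 0, 0) [378.2057 395.8933]
(0.01, 0, -0.03) [378.1889 286.3953]
(0.035, 0, 0) [378.3535 333.7739]
(0.035, 0, 0.015) [378.3968 363.2456]
cam in tool [-0.1476  0.0003 -0.0752] [[-0.0013  1.      0.0007]
 [-0.2803 -0.0011  0.9599]
 [ 0.9599  0.0011  0.2803]]
(-0.02, 0, -0.03) [377.9936 312.296 ]
(-0.02, 0, 0) [378.1394 395.8818]
(0.01, 0, -0.03) [378.1336 286.4078]
(0.035, 0, 0) [378.3146 333.7824]
(0.035, 0, 0.015) [378.3601 363.2507]
cam in tool [-0.1477  0.0003 -0.0752] [[-0.0012  1.      0.0008]
 [-0.2802 -0.0011  0.9599]
 [ 0.9599  0.001   0.2802]]
```

Run:
```python
from h import *
plan((.4915,.2565,.09),-82)
```

```text
t 11.85 pos [0.4737 0.2423 0.207 ] yaw -83.09 j [ 44.   14.3 -14.9  -1.  -60.3  53.4] F [-0.7 -1.2 -0.1] g 0.603 tilt [-0.0052  0.017  -0.9998]
shift now [ 0.1172 -0.0099 -0.0197] | after twist [ 0.1172 -0.0095 -0.02  ] twist -1.09
```

apply_moves(xyz=[[0.01, -0.003, -0.008], [0.025, -0.004, -0.008], [0.025, -0.003, -0.004], [0.025, 0, 0], [0.02, 0, 0], [0.005, 0, 0], [0, 0, 0], [0, 0, 0]], twist=[-1.1, 0, 0, 0, 0, 0, 0, 0], claw=[0.5, 0.5, 0.5, 0.5, 0.5, 0.5, 0.5, 0.5])

```text
time_s: 12.65
tcp_pos: [0.4968, 0.2583, 0.0918]
ee_rot: [[-0.002, 0.144, -0.99], [0.019, -0.989, -0.144], [-1.0, -0.019, -0.001]]
wrist_force: [-0.1, -0.6, 0.7]
gripper_width: 0.501
```

Run:
```python
from h import *
p=cap('wrist','w6.png')
plan((.4915,.2565,.036),-82)
print((proj(p,(.4915,.2565,.049))+.5)*1.5-.5)
```

```text
t 12.7 pos [0.4969 0.2584 0.0921] yaw -81.73 j [ 43.6  24.  -19.4  -1.2 -45.9  55.5] F [-0.6  0.1  0.4] g 0.497 tilt [-0.001   0.0196 -0.9998]
shift now [0.056  0.0022 0.0057] | after twist [0.056  0.0022 0.0057] twist 0.27
[382.5928 338.0533]
```

View pics/w6.png

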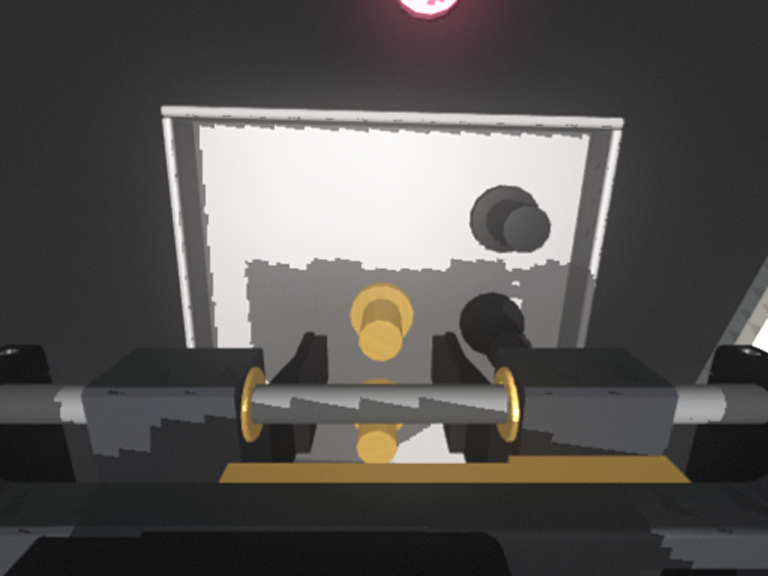

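Cell A's knob is at (380,340), within 3 px of the prediction, and centred between the fingers. I'll go down and close.

apply_moves(xyz=[[0.015, 0.002, 0.004], [0.02, 0, 0.002], [0.015, 0, 0], [0.005, 0, 0], [0, 0, 0]], twist=[0, 0, 0, 0, 0], claw=[0.5, 0.5, 0.5, 0.5, 0.5])

```text
time_s: 13.2
tcp_pos: [0.4954, 0.2602, 0.0424]
ee_rot: [[0.011, 0.146, -0.989], [0.029, -0.989, -0.146], [-1.0, -0.028, -0.015]]
wrist_force: [-1.0, -0.0, -0.0]
gripper_width: 0.497
```

Run:
```python
from h import *
plan((.4915,.2565,.036),-82)
```

```text
t 13.2 pos [0.4954 0.2602 0.0424] yaw -81.61 j [ 43.9  27.6 -22.6  -1.3 -38.2  55.5] F [-1. -0. -0.] g 0.497 tilt [ 0.0111  0.0294 -0.9995]
shift now [0.0063 0.0032 0.0045] | after twist [0.0063 0.0032 0.0045] twist 0.39
```

apply_moves(xyz=[[0.006, 0.003, 0.004], [0, 0, 0], [0, 0, 0], [0, 0, 0], [0, 0, 0], [0, 0, 0]], twist=[0.3, 0, 0, 0, 0, 0], claw=[0.5, 0, 0, 0, 0, 0])

```text
time_s: 13.8
tcp_pos: [0.4935, 0.2578, 0.0394]
ee_rot: [[0.016, 0.141, -0.99], [0.034, -0.99, -0.14], [-0.999, -0.031, -0.021]]
wrist_force: [1.2, 0.1, -0.8]
gripper_width: 0.232
```

Run:
```python
from h import *
plan((.4915,.2565,.036),-82)
```

```text
t 13.8 pos [0.4935 0.2578 0.0394] yaw -81.89 j [ 43.9  27.5 -23.4  -1.2 -37.   55.2] F [ 1.2  0.1 -0.8] g 0.232 tilt [ 0.0161  0.0336 -0.9993]
shift now [0.0033 0.0012 0.0022] | after twist [0.0033 0.0012 0.0022] twist 0.11
```

apply_moves(xyz=[[0, 0, 0], [0, 0, 0]], twist=[0, 0], claw=[0, 0])

```text
time_s: 14.0
tcp_pos: [0.4934, 0.2578, 0.0394]
ee_rot: [[0.016, 0.141, -0.99], [0.034, -0.99, -0.14], [-0.999, -0.031, -0.021]]
wrist_force: [0.4, 0.2, -0.8]
gripper_width: 0.232
```

Run:
```python
from h import *
p=cap('wrist','w7.png')
plan((.4915,.2565,.036),-82)
```

```text
t 14.05 pos [0.4934 0.2578 0.0393] yaw -81.89 j [ 43.9  27.6 -23.4  -1.2 -37.1  55.2] F [-0.1  0.6 -0.2] g 0.231 tilt [ 0.016   0.0336 -0.9993]
shift now [0.0033 0.0011 0.0021] | after twist [0.0033 0.0011 0.0021] twist 0.11
```

View pics/w7.png

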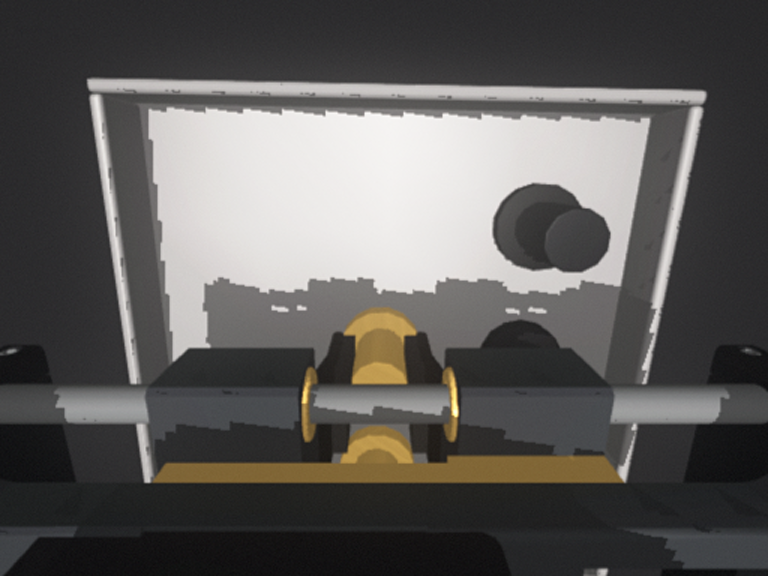

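apply_moves(xyz=[[-0.01, 0, 0], [-0.02, 0, 0], [-0.03, 0, 0], [-0.03, 0, 0], [-0.02, 0, 0], [0, 0, 0]], twist=[0, 0, 0, 0, 0, 0], claw=[0, 0, 0, 0, 0, 0])

```text
time_s: 14.65
tcp_pos: [0.491, 0.2533, 0.1547]
ee_rot: [[0.014, 0.141, -0.99], [0.032, -0.99, -0.14], [-0.999, -0.029, -0.018]]
wrist_force: [-0.2, 0.7, -1.1]
gripper_width: 0.233
```

Run:
```python
from h import *
p=cap('wrist','w8.png')
plan((.5686,.0028,.16),-82)
```

```text
t 14.7 pos [0.4901 0.2528 0.1531] yaw -81.94 j [ 43.7  18.7 -17.3  -1.  -52.3  55. ] F [-0.6 -0.3 -0.9] g 0.234 tilt [ 0.0116  0.0301 -0.9995]
shift now [-0.0135  0.2582 -0.0429] | after twist [-0.0135  0.2582 -0.0431] twist 0.06
```

View pics/w8.png

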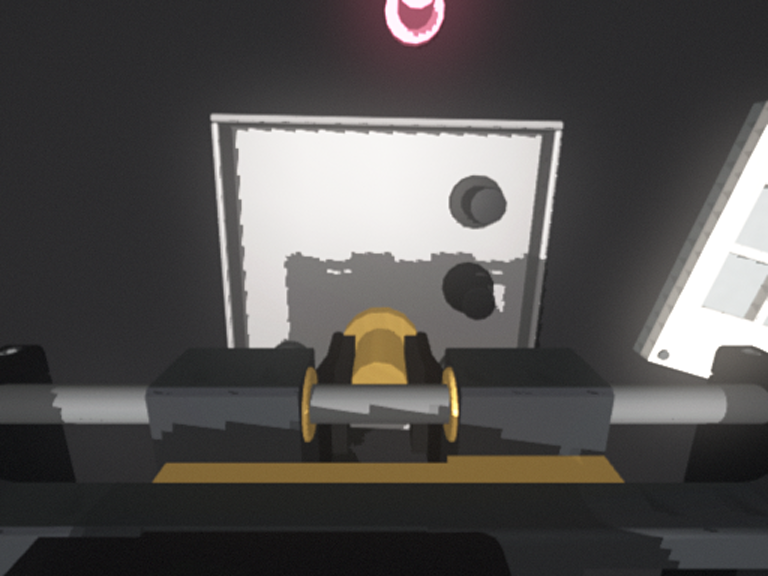

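apply_moves(xyz=[[0, 0.03, -0.006], [0, 0.035, -0.006], [0, 0.035, -0.006], [0, 0.035, -0.006], [0, 0.035, -0.006], [0, 0.035, -0.006], [0, 0.035, -0.005], [0, 0.01, 0], [0, 0, 0], [0, 0, 0]], twist=[0, 0, 0, 0, 0, 0, 0, 0, 0, 0], claw=[0, 0, 0, 0, 0, 0, 0, 0, 0, 0])

```text
time_s: 15.7
tcp_pos: [0.5598, 0.0015, 0.1313]
ee_rot: [[-0.014, 0.14, -0.99], [0.025, -0.99, -0.14], [-1.0, -0.026, 0.01]]
wrist_force: [0.2, 0.4, -0.8]
gripper_width: 0.23
```

Run:
```python
from h import *
p=cap('wrist')
p=cap('wrist','w9.png')
plan((.5686,.0028,.16),-82)
s=r.sense();R=s['ee_rot'];P=s['tcp_pos']
for dz in(-.004,0,.004):
  print(dz,(proj(p,P+R@np.array([.0263,0,-.018+dz]))+.5)*1.5-.5,(proj(p,P+R@np.array([-.009,0,-.011+dz]))+.5)*1.5-.5)
```

```text
t 15.8 pos [0.56   0.0022 0.1318] yaw -81.87 j [ 15.9  21.8 -15.7  -2.  -52.9  83.4] F [-0.6 -0.1 -0.9] g 0.23 tilt [-0.0133  0.0247 -0.9996]
shift now [-0.0283 -0.0001 -0.0084] | after twist [-0.0283 -0.0001 -0.0084] twist 0.13
-0.004 [377.9161 293.275 ] [377.7603 341.4842]
0 [377.9374 302.1625] [377.7873 351.8954]
0.004 [377.9584 310.9411] [377.8139 362.1521]
```

View pics/w9.png

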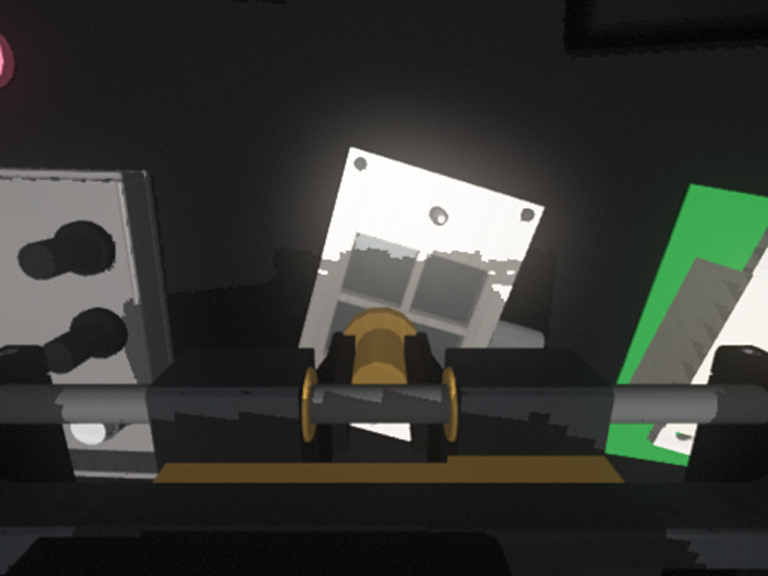

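Run:
```python
import cv2
a=cv2.imread('pics/w9.png')[140:355,290:560];cv2.imwrite('pics/w9c.png',cv2.resize(a,None,fx=2.8,fy=2.8,interpolation=cv2.INTER_CUBIC))
```

```text
(no output)
```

View pics/w9c.png

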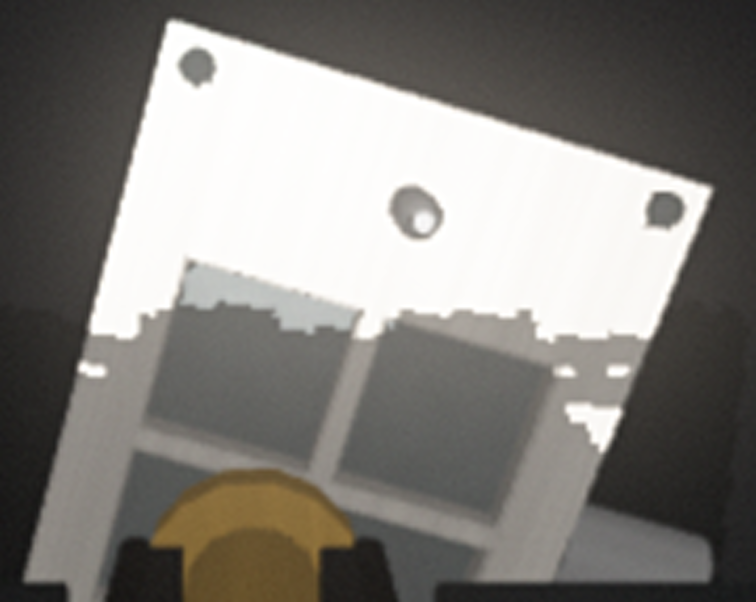

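```bash
cat > basefit.py <<'E'
from h import *
from scipy.optimize import least_squares
def basefit(p,obs,off,k):
    def X(v,b):
        c,s=np.cos(v[2]),np.sin(v[2]);return (v[0]+c*b[0]-s*b[1],v[1]+s*b[0]+c*b[1],b[2])
    U=[((np.array(q)/k+off)+.5)/1.5-.5 for q,_ in obs]
    f=lambda v:np.concatenate([proj(p,X(v,b))-u for u,(q,b) in zip(U,obs)])
    s=least_squares(f,[.542,-.015,-.148],loss='soft_l1');return s.x,f(s.x).reshape(-1,2)
E
python3 - <<'E'
from basefit import *
p=cap('wrist')
m=.001
obs=[((169,19),(.09,.06,.02)),((713,187),(.09,-.06,.02)),((187,260),(.043,.043,.02)),((360,312),(.043,.003,.02)),((310,470),(.003,.003,.02)),((146,418),(.003,.043,.02)),((557,372),(.043,-.043,.02)),((490,522),(.003,-.043,.02)),((337,480),(.003,-.003,.02)),((420,218),(.068,0,.045))]
v,res=basefit(p,obs,np.array([290,140]),2.8)
print(v[:2],np.degrees(v[2]));print(res)
c,s=np.cos(v[2]),np.sin(v[2])
for n,(a,b) in enumerate([(-.023,-.023),(-.023,.023),(.023,-.023),(.023,.023)]):print('well',n,v[0]+c*a-s*b,v[1]+s*a+c*b)
plan()
E
```

```text
[ 0.5429 -0.013 ] -8.360627266186302
[[ 0.0922 -0.2656]
 [-0.3293 -0.307 ]
 [ 0.1119 -0.5171]
 [ 0.3331 -0.5825]
 [-0.5518  0.6445]
 [-1.2905  1.564 ]
 [ 0.1404 -0.9763]
 [ 1.5058  1.2023]
 [-1.0715 -0.0343]
 [ 0.9565  0.3415]]
well 0 0.5167783023249544 -0.032448972240683896
well 1 0.5234668487044527 0.013062162081911265
well 2 0.5622894366475495 -0.03913751862018226
well 3 0.5689779830270478 0.006373615702412894
t 15.85 pos [0.5602 0.0024 0.1321] yaw -81.84 j [ 16.   21.7 -15.7  -2.  -52.9  83.4] F [ 0.1 -0.5 -0.3] g 0.234 tilt [-0.0124  0.0249 -0.9996]
twist 0
```

Run:
```python
from h import *
plan((.5725,.007,.07),-82)
```

```text
t 15.85 pos [0.5602 0.0024 0.1321] yaw -81.84 j [ 16.   21.7 -15.7  -2.  -52.9  83.4] F [ 0.1 -0.5 -0.3] g 0.234 tilt [-0.0124  0.0249 -0.9996]
shift now [ 0.0621 -0.0011 -0.0133] | after twist [ 0.0621 -0.0012 -0.0133] twist 0.16
```

apply_moves(xyz=[[0.01, -0.0015, -0.008], [0.02, 0, -0.007], [0.015, 0, 0], [0.01, 0, 0], [0.003, 0, 0], [0, 0, 0], [0, 0, 0]], twist=[0, 0, 0, 0, 0, 0, 0], claw=[0, 0, 0, 0, 0, 0, 0])

```text
time_s: 16.55
tcp_pos: [0.5774, 0.0137, 0.0715]
ee_rot: [[-0.008, 0.15, -0.989], [0.026, -0.988, -0.15], [-1.0, -0.027, 0.004]]
wrist_force: [-0.1, 0.4, -1.3]
gripper_width: 0.234
```

Run:
```python
from h import *
p=cap('wrist')
p=cap('wrist','w10.png')
plan((.5725,.007,.07),-82)
for dz in(0,.0025):
  s=r.sense();R=s['ee_rot'];P=s['tcp_pos'];print((proj(p,P+R@np.array([.0263,0,-.018+dz]))+.5)*1.5-.5)
for b in((.569,.0064,.02),(.6394,.0327,.02)):print((proj(p,b)+.5)*1.5-.5)
```

```text
t 16.65 pos [0.5775 0.0136 0.0719] yaw -81.38 j [ 16.6  27.3 -16.9  -2.2 -45.8  83.5] F [-0.2  0.5 -1. ] g 0.233 tilt [-0.0073  0.0261 -0.9996]
shift now [0.0017 0.0059 0.0059] | after twist [0.0017 0.0059 0.0059] twist 0.62
[378.9647 302.6162]
[378.9678 308.1056]
[393.3218 338.1637]
[361.0671 189.3737]
```

View pics/w10.png

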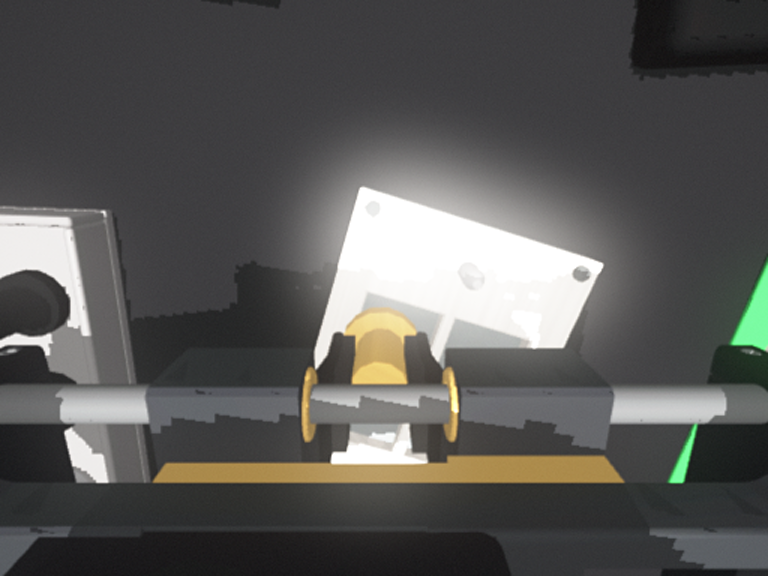

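apply_moves(xyz=[[0.004, 0.006, 0.006], [0.004, 0, 0], [0, 0, 0], [0, 0, 0]], twist=[0.6, 0, 0, 0], claw=[0, 0, 0, 0])

```text
time_s: 17.05
tcp_pos: [0.5724, 0.0061, 0.0646]
ee_rot: [[-0.005, 0.138, -0.99], [0.027, -0.99, -0.138], [-1.0, -0.027, 0.001]]
wrist_force: [-0.2, 0.2, -0.4]
gripper_width: 0.232
```

Run:
```python
from h import *
p=cap('wrist')
plan((.5725,.007,.044),-82)
```

```text
t 17.1 pos [0.5724 0.0061 0.0646] yaw -82.07 j [ 16.   27.4 -18.1  -2.2 -44.3  83.5] F [-1.6 -0.7  0. ] g 0.237 tilt [-0.0046  0.0268 -0.9996]
shift now [ 0.0206 -0.0003 -0.0002] | after twist [ 0.0206 -0.0003 -0.0002] twist -0.07
```

apply_moves(xyz=[[0.006, 0, 0], [0.005, 0, 0], [0, 0, 0], [0, 0, 0]], twist=[0, 0, 0, 0], claw=[0, 0, 0, 0])

```text
time_s: 17.5
tcp_pos: [0.5726, 0.0065, 0.0525]
ee_rot: [[-0.005, 0.138, -0.99], [0.027, -0.99, -0.138], [-1.0, -0.027, 0.001]]
wrist_force: [-0.7, 0.0, -1.3]
gripper_width: 0.233
```

Run:
```python
from h import *
p=cap('wrist','w11.png')
plan((.5725,.007,.044),-82)
```

```text
t 17.55 pos [0.5725 0.0066 0.0525] yaw -82.06 j [ 16.   28.3 -18.7  -2.3 -42.8  83.6] F [ 0.3  0.6 -2.3] g 0.235 tilt [-0.0047  0.0268 -0.9996]
shift now [ 0.0085 -0.0002 -0.0001] | after twist [ 0.0085 -0.0002 -0.0001] twist -0.06
```

View pics/w11.png

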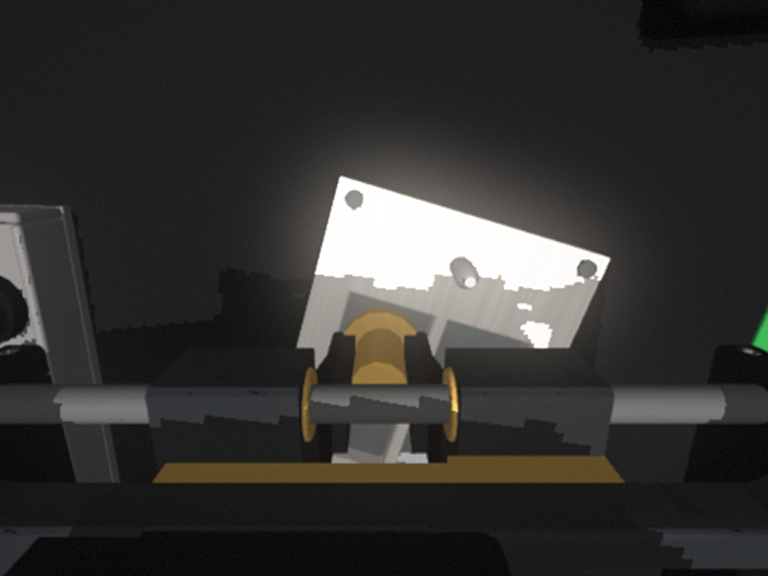

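apply_moves(xyz=[[0.004, 0, 0], [0.003, 0, 0], [0, 0, 0], [0, 0, 0]], twist=[0, 0, 0, 0], claw=[0, 0, 0, 0])

```text
time_s: 17.95
tcp_pos: [0.5726, 0.0069, 0.0449]
ee_rot: [[-0.004, 0.138, -0.99], [0.027, -0.99, -0.138], [-1.0, -0.027, 0.001]]
wrist_force: [1.2, -0.5, -1.5]
gripper_width: 0.232
```

Run:
```python
from h import *
p=cap('wrist')
plan((.5725,.007,.044),-82)
```

```text
t 18.0 pos [0.5726 0.0069 0.045 ] yaw -82.06 j [ 16.1  29.  -19.   -2.3 -41.9  83.6] F [-0.5 -0.5 -1.1] g 0.23 tilt [-0.0044  0.0269 -0.9996]
shift now [ 0.001  -0.0001  0.0001] | after twist [ 0.001  -0.0001  0.0001] twist -0.06
```

It's in the well with no contact force. I'll release and back off upward.

apply_moves(xyz=[[0.001, 0, 0], [0, 0, 0], [0, 0, 0], [0, 0, 0], [0, 0, 0], [-0.01, 0, 0], [-0.03, 0, 0], [-0.04, 0, 0], [-0.04, 0, 0], [-0.03, 0, 0], [0, 0, 0]], twist=[0, 0, 0, 0, 0, 0, 0, 0, 0, 0, 0], claw=[0, 0.45, 0.45, 0.45, 0.45, 0.45, 0.45, 0.45, 0.45, 0.45, 0.45])

```text
time_s: 19.1
tcp_pos: [0.574, 0.0021, 0.2037]
ee_rot: [[-0.002, 0.139, -0.99], [0.025, -0.99, -0.139], [-1.0, -0.025, -0.002]]
wrist_force: [0.6, -0.8, 0.7]
gripper_width: 0.449
```

Run:
```python
from h import *
p=cap('wrist','w12.png')
plan((.4285,.25,.2),-82)
```

```text
t 19.15 pos [0.5728 0.0022 0.2016] yaw -82.04 j [ 15.6  18.7  -9.2  -1.7 -62.   83.1] F [ 0.1 -0.1  0.1] g 0.45 tilt [-0.0053  0.0255 -0.9997]
shift now [ 0.0087 -0.2653  0.1086] | after twist [ 0.0087 -0.2654  0.1084] twist -0.04
```

View pics/w12.png

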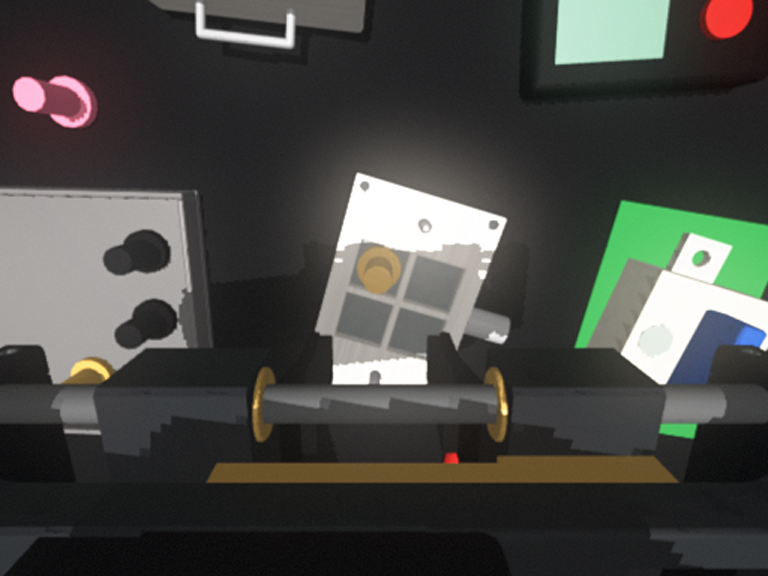

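Cell A sits in the well at (378,268). Next is B.

apply_moves(xyz=[[0, -0.03, 0.012], [0, -0.04, 0.016], [0, -0.04, 0.016], [0, -0.04, 0.016], [0, -0.04, 0.016], [0, -0.04, 0.016], [0, -0.025, 0.01], [0, 0, 0], [0, 0, 0], [0, 0, 0]], twist=[0, 0, 0, 0, 0, 0, 0, 0, 0, 0], claw=[0.5, 0.5, 0.5, 0.5, 0.5, 0.5, 0.5, 0.5, 0.5, 0.5])

```text
time_s: 20.15
tcp_pos: [0.4275, 0.245, 0.2013]
ee_rot: [[-0.019, 0.133, -0.991], [0.018, -0.991, -0.134], [-1.0, -0.02, 0.016]]
wrist_force: [0.0, -0.5, -0.8]
gripper_width: 0.502
```

```bash
cat > cellfit.py <<'E'
from h import *
def sil(p,xy,z0):
    m=np.zeros((384*4,512*4),np.uint8)
    P=[]
    for rr,z in((.018,z0),(.018,z0+.008),(.011,z0+.008),(.011,z0+.044)):
        a=np.linspace(0,2*np.pi,40);P.append(np.array([proj(p,(xy[0]+rr*np.cos(t),xy[1]+rr*np.sin(t),z)) for t in a]))
    for c in(np.vstack(P[:2]),np.vstack(P[2:])):
        cv2.fillConvexPoly(m,cv2.convexHull(((c+.5)*4).astype(np.float32)).astype(np.int32),1)
    y,x=np.nonzero(m);return np.array([x.mean(),y.mean()])/4-.5,m.sum()/16
def cells(p,z0=.005):
  for d in imaging.regions_of('cell0',p):
    if d['p']<.2: continue
    y,x=np.nonzero(d['mask']);c=np.array([x.mean(),y.mean()]);xy=atz(p,c,z0+.025)[:2]
    for _ in range(8):
        sc,ar=sil(p,xy,z0);e=c-sc;j=[(atz(p,c+v,z0+.025)-atz(p,c,z0+.025))[:2] for v in([1,0],[0,1])];xy=xy+e[0]*j[0]+e[1]*j[1]
    print('cell',round(d['p'],2),(c+.5)*1.5-.5,'xy',xy,'area',d['mask'].sum(),round(ar))
E
python3 - <<'E'
from cellfit import *
p=cap('wrist','w13.png')
plan((.4285,.25,.09),-82)
cells(p)
E
```

```text
t 20.2 pos [0.4276 0.2447 0.2012] yaw -82.38 j [ 47.8  11.2 -19.8  -1.7 -59.   50.7] F [-0.1  0.2 -0.9] g 0.501 tilt [-0.0187  0.0175 -0.9997]
shift now [ 0.1113 -0.0029 -0.0034] | after twist [ 0.1113 -0.0029 -0.0035] twist -0.38
cell 0.72 [376.2019 255.23  ] xy [0.4286 0.2508] area 676 754
cell 0.61 [739.552  113.6615] xy [0.5686 0.0017] area 1068 1133
```

View pics/w13.png

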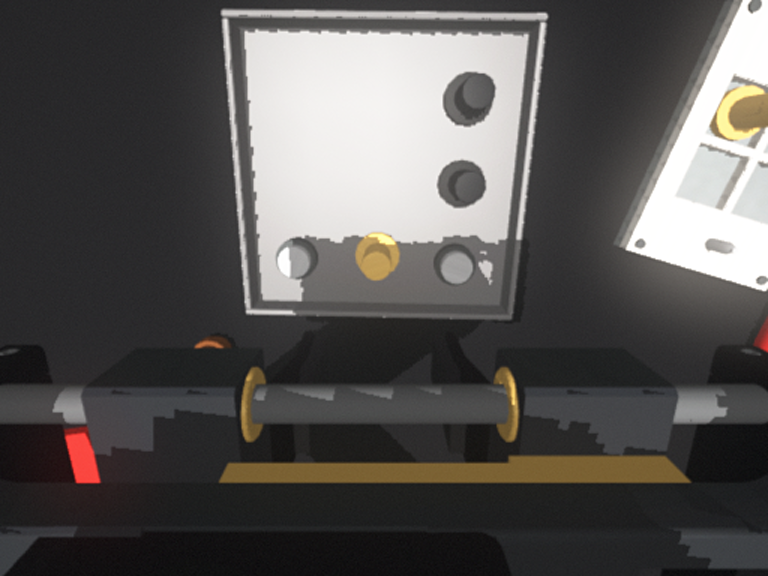

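apply_moves(xyz=[[0.01, -0.003, 0], [0.025, -0.003, 0], [0.03, 0, 0.001], [0.025, 0, 0.002], [0.015, 0, 0], [0, 0, 0], [0, 0, 0]], twist=[0, 0, 0, 0, 0, 0, 0], claw=[0.5, 0.5, 0.5, 0.5, 0.5, 0.5, 0.5])

```text
time_s: 20.95
tcp_pos: [0.4245, 0.2484, 0.0903]
ee_rot: [[-0.018, 0.122, -0.992], [0.018, -0.992, -0.122], [-1.0, -0.02, 0.016]]
wrist_force: [-0.3, -0.0, -0.5]
gripper_width: 0.499
```

Run:
```python
from h import *
p=cap('wrist','w14.png')
plan((.4286,.2508,.036),-82)
print((proj(p,(.4286,.2508,.049))+.5)*1.5-.5)
```

```text
t 21.0 pos [0.4244 0.2484 0.0905] yaw -83.0 j [ 48.4  18.9 -28.   -2.1 -43.1  50.2] F [ 0.5 -0.3  0.8] g 0.498 tilt [-0.0182  0.0178 -0.9997]
shift now [ 0.0544 -0.0008 -0.0053] | after twist [ 0.0544 -0.0007 -0.0053] twist -1.0
[376.3913 318.7768]
```

View pics/w14.png

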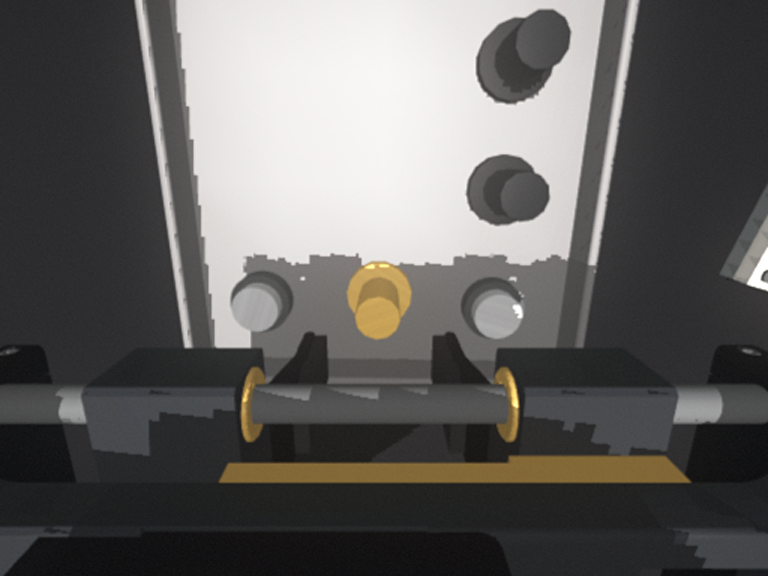

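apply_moves(xyz=[[0.015, 0, -0.003], [0.02, 0, -0.003], [0.015, 0, 0.001], [0.002, 0, 0], [0, 0, 0], [0, 0, 0]], twist=[-0.8, 0, 0, 0, 0, 0], claw=[0.47, 0.47, 0.47, 0.47, 0.47, 0.47])

```text
time_s: 21.6
tcp_pos: [0.4336, 0.2535, 0.0436]
ee_rot: [[-0.007, 0.136, -0.991], [0.029, -0.99, -0.136], [-1.0, -0.029, 0.003]]
wrist_force: [1.5, 0.3, -0.5]
gripper_width: 0.467
```

Run:
```python
from h import *
plan((.4286,.2508,.037),-82)
```

```text
t 21.6 pos [0.4336 0.2535 0.0436] yaw -82.17 j [ 48.   23.7 -29.6  -2.4 -35.8  51.7] F [ 1.5  0.3 -0.5] g 0.467 tilt [-0.0068  0.0286 -0.9996]
shift now [0.0065 0.0021 0.0053] | after twist [0.0065 0.0021 0.0053] twist -0.17
```

apply_moves(xyz=[[0.006, 0.002, 0.005], [0, 0, 0], [0.003, 0, 0.001], [0, 0, 0], [0, 0, 0], [0, 0, 0], [0, 0, 0], [0, 0, 0]], twist=[0, 0, 0, 0, 0, 0, 0, 0], claw=[0.47, 0.47, 0, 0, 0, 0, 0, 0])

```text
time_s: 22.4
tcp_pos: [0.4283, 0.2514, 0.0364]
ee_rot: [[-0.004, 0.137, -0.991], [0.032, -0.99, -0.137], [-0.999, -0.032, -0.001]]
wrist_force: [0.4, -0.7, 0.2]
gripper_width: 0.234
```

Run:
```python
from h import *
plan((.4286,.2508,.037),-82)
```

```text
t 22.4 pos [0.4283 0.2514 0.0364] yaw -82.14 j [ 48.3  23.9 -30.9  -2.4 -34.   51.5] F [ 0.4 -0.7  0.2] g 0.234 tilt [-0.0036  0.0316 -0.9995]
shift now [-0.0006  0.0007 -0.0002] | after twist [-0.0006  0.0007 -0.0002] twist -0.14
```

apply_moves(xyz=[[-0.01, 0, 0], [-0.025, 0, 0], [-0.03, 0, 0], [-0.03, 0, 0], [-0.02, 0, 0], [0, 0.02, -0.006], [0, 0.035, -0.011], [0, 0.035, -0.011], [0, 0.035, -0.011], [0, 0.035, -0.011], [0, 0.035, -0.011], [0, 0, 0]], twist=[0, 0, 0, 0, 0, 0, 0, 0, 0, 0, 0, 0], claw=[0, 0, 0, 0, 0, 0, 0, 0, 0, 0, 0, 0])

```text
time_s: 23.6
tcp_pos: [0.5191, 0.058, 0.1569]
ee_rot: [[0.003, 0.141, -0.99], [0.036, -0.989, -0.141], [-0.999, -0.036, -0.008]]
wrist_force: [-0.5, 0.5, -0.9]
gripper_width: 0.233
```

Run:
```python
from h import *
plan((.5168,-.0324,.13),-82)
```

```text
t 23.6 pos [0.5191 0.058  0.1569] yaw -81.87 j [ 23.1  16.3 -19.8  -2.3 -53.   76.4] F [-0.5  0.5 -0.9] g 0.233 tilt [ 0.003   0.0363 -0.9993]
shift now [0.0236 0.0901 0.0153] | after twist [0.0236 0.0901 0.0151] twist 0.13
```

apply_moves(xyz=[[0, 0.025, 0.004], [0, 0.03, 0.004], [0.005, 0.025, 0.004], [0.005, 0.008, 0.002], [0, 0, 0], [0, 0, 0], [0, 0, 0]], twist=[0, 0, 0, 0, 0, 0, 0], claw=[0, 0, 0, 0, 0, 0, 0])

```text
time_s: 24.3
tcp_pos: [0.5174, -0.0314, 0.1458]
ee_rot: [[0.006, 0.142, -0.99], [0.039, -0.989, -0.141], [-0.999, -0.037, -0.011]]
wrist_force: [0.5, 0.7, -1.7]
gripper_width: 0.231
```

Run:
```python
from h import *
p=cap('wrist','w15.png')
plan((.5168,-.0324,.075),-82)
s=r.sense();R=s['ee_rot'];P=s['tcp_pos']
for dz in(0,.0025):print((proj(p,P+R@np.array([.0234,0,-.018+dz]))+.5)*1.5-.5)
for b in((.6407,.0332,.02),(.6233,-.0855,.02),(.5168,-.0324,.02),(.5689,.0064,.018)):print((proj(p,b)+.5)*1.5-.5)
```

```text
t 24.35 pos [ 0.5176 -0.0313  0.1459] yaw -81.82 j [ 13.2  16.7 -20.9  -2.6 -51.5  86.6] F [-1.2  0.2 -1.8] g 0.234 tilt [ 0.0062  0.0386 -0.9992]
shift now [0.0708 0.0037 0.0017] | after twist [0.0708 0.0037 0.0017] twist 0.18
[378.4701 304.3216]
[378.4782 309.8864]
[307.9242  68.2795]
[500.2421 128.9788]
[387.1564 284.8503]
[339.2296 197.6363]
```

View pics/w15.png

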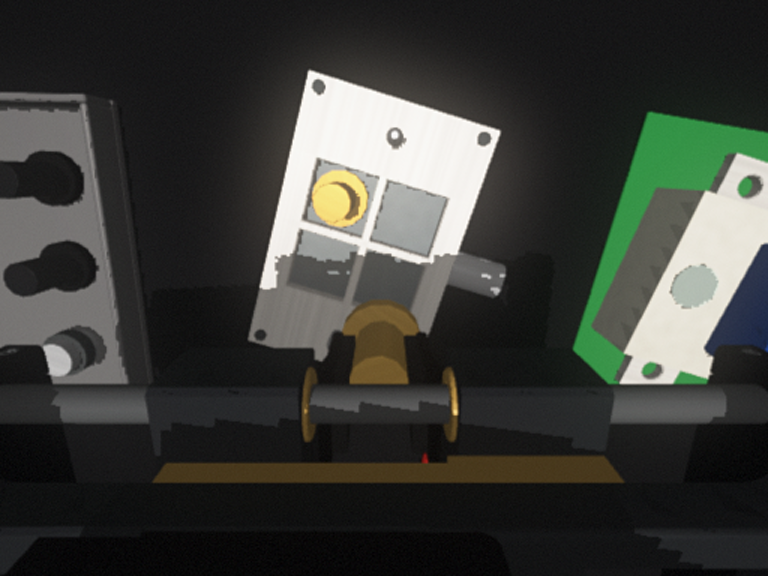

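apply_moves(xyz=[[0.015, 0.003, 0.002], [0.025, 0.001, 0.001], [0.02, 0.001, 0], [0.008, 0, 0], [0, 0, 0], [0, 0, 0]], twist=[0, 0, 0, 0, 0, 0], claw=[0, 0, 0, 0, 0, 0])

```text
time_s: 24.95
tcp_pos: [0.5192, -0.0292, 0.079]
ee_rot: [[0.014, 0.15, -0.989], [0.04, -0.988, -0.15], [-0.999, -0.037, -0.02]]
wrist_force: [0.4, 1.0, -1.2]
gripper_width: 0.232
```

Run:
```python
from h import *
p=cap('wrist','w16.png')
plan((.5157,-.0326,.055),-82)
```

```text
t 25.0 pos [ 0.5194 -0.0293  0.0792] yaw -81.36 j [ 13.4  21.8 -25.1  -3.  -41.8  87.4] F [ 0.5  0.5 -0.4] g 0.235 tilt [ 0.0143  0.0399 -0.9991]
shift now [0.024  0.0037 0.0046] | after twist [0.024  0.0037 0.0046] twist 0.64
```

View pics/w16.png

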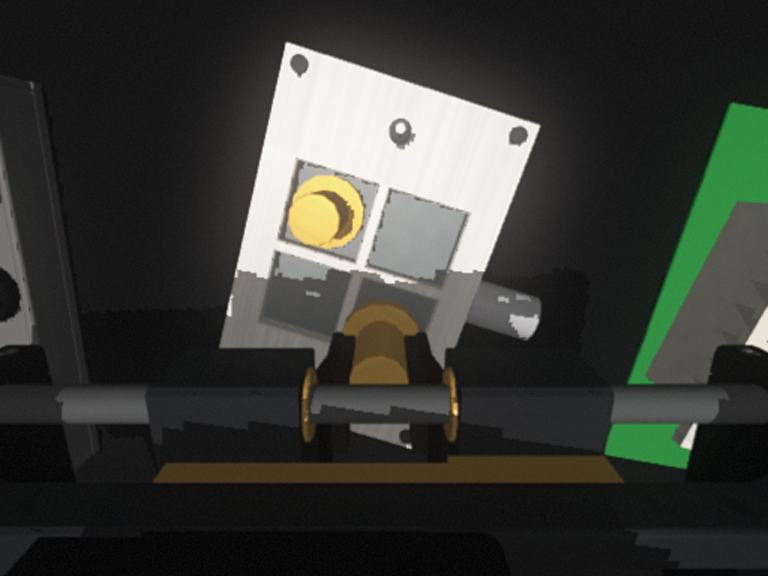

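apply_moves(xyz=[[0.006, 0.004, 0.005], [0.006, 0, 0.001], [0.006, 0, 0], [0, 0, 0], [0, 0, 0]], twist=[0.5, 0, 0, 0, 0], claw=[0, 0, 0, 0, 0])

```text
time_s: 25.5
tcp_pos: [0.5151, -0.0336, 0.0616]
ee_rot: [[0.019, 0.141, -0.99], [0.041, -0.989, -0.14], [-0.999, -0.038, -0.024]]
wrist_force: [0.9, -0.3, -0.9]
gripper_width: 0.233
```

Run:
```python
from h import *
p=cap('wrist','w17.png')
plan((.5154,-.0326,.042),-82)
```

```text
t 25.55 pos [ 0.515  -0.0336  0.0616] yaw -81.9 j [ 13.1  22.9 -26.7  -3.2 -38.9  87.5] F [-0.3 -0.3 -1.1] g 0.236 tilt [ 0.0185  0.0407 -0.999 ]
shift now [ 0.0196 -0.0002 -0.    ] | after twist [ 0.0196 -0.0002 -0.    ] twist 0.1
```

View pics/w17.png

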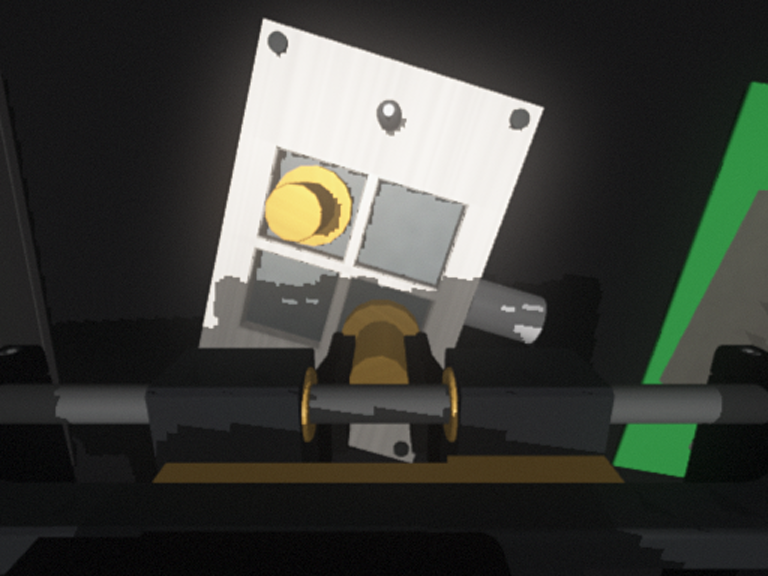

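apply_moves(xyz=[[0.006, 0, 0], [0.005, 0, 0], [0, 0, 0], [0, 0, 0]], twist=[0, 0, 0, 0], claw=[0, 0, 0, 0])

```text
time_s: 25.95
tcp_pos: [0.5156, -0.033, 0.0497]
ee_rot: [[0.019, 0.141, -0.99], [0.041, -0.989, -0.14], [-0.999, -0.038, -0.024]]
wrist_force: [0.8, 0.2, -0.8]
gripper_width: 0.238
```

Run:
```python
from h import *
plan((.5154,-.0326,.042),-82)
p=cap('wrist','w18.png')
```

```text
t 25.95 pos [ 0.5156 -0.033   0.0497] yaw -81.89 j [ 13.1  24.  -27.2  -3.3 -37.2  87.6] F [ 0.8  0.2 -0.8] g 0.238 tilt [ 0.0189  0.0407 -0.999 ]
shift now [ 0.0077 -0.0001  0.0003] | after twist [ 0.0077 -0.0001  0.0003] twist 0.11
```

View pics/w18.png

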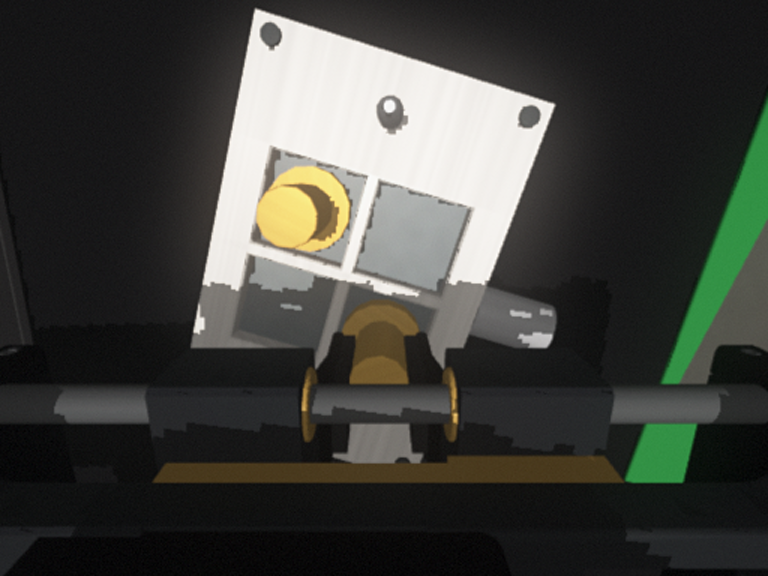

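apply_moves(xyz=[[0.004, 0, 0], [0.003, 0, 0], [0, 0, 0], [0, 0, 0]], twist=[0, 0, 0, 0], claw=[0, 0, 0, 0])

```text
time_s: 26.4
tcp_pos: [0.5158, -0.0326, 0.0423]
ee_rot: [[0.019, 0.141, -0.99], [0.041, -0.989, -0.14], [-0.999, -0.038, -0.025]]
wrist_force: [-0.6, -0.4, -0.0]
gripper_width: 0.235
```

Run:
```python
from h import *
plan((.5154,-.0326,.042),-82)
```

```text
t 26.4 pos [ 0.5158 -0.0326  0.0423] yaw -81.89 j [ 13.2  24.7 -27.6  -3.4 -36.2  87.7] F [-0.6 -0.4 -0. ] g 0.235 tilt [ 0.0193  0.0408 -0.999 ]
shift now [ 0.0003 -0.0001  0.0004] | after twist [ 0.0003 -0.0001  0.0004] twist 0.11
```

apply_moves(xyz=[[0.001, 0, 0], [0, 0, 0], [0, 0, 0], [0, 0, 0], [0, 0, 0], [-0.01, 0, 0], [-0.03, 0, 0], [-0.04, 0, 0], [-0.04, 0, 0], [-0.04, 0, 0], [0, 0, 0], [0, 0, 0]], twist=[0, 0, 0, 0, 0, 0, 0, 0, 0, 0, 0, 0], claw=[0, 0.45, 0.45, 0.45, 0.45, 0.45, 0.45, 0.45, 0.45, 0.45, 0.45, 0.45])

```text
time_s: 27.6
tcp_pos: [0.513, -0.04, 0.2123]
ee_rot: [[0.024, 0.142, -0.99], [0.04, -0.989, -0.141], [-0.999, -0.036, -0.029]]
wrist_force: [-0.6, 0.6, -1.8]
gripper_width: 0.451
```

Run:
```python
from cellfit import *
p=cap('wrist','w19.png');t=cap('top','t19.png')
plan((.545,-.245,.2),-98.5)
cells(p,.01)
for b in((.6394,.0327,.02),(.6233,-.0855,.02),(.5168,-.0324,.01),(.569,.0064,.01)):print((proj(p,b)+.5)*1.5-.5)
```

```text
t 27.7 pos [ 0.5132 -0.0401  0.2116] yaw -81.83 j [ 12.5  12.  -17.   -2.2 -59.3  86.8] F [-0.4  0.  -0.3] g 0.45 tilt [ 0.0229  0.0391 -0.999 ]
shift now [ 0.0043  0.2076 -0.0023] | after twist [ 0.0063  0.1982 -0.0616] twist 16.67
cell 0.97 [339.7363 190.1648] xy [0.568  0.0064] area 728 752
cell 0.9 [379.1051 260.9689] xy [ 0.5161 -0.0328] area 635 705
cell 0.85 [28.8658 21.25  ] xy [0.6586 0.2521] area 997 1019
[315.6159  88.533 ]
[467.9587 134.2998]
[379.1801 258.7709]
[340.9721 189.1596]
```

View pics/w19.png

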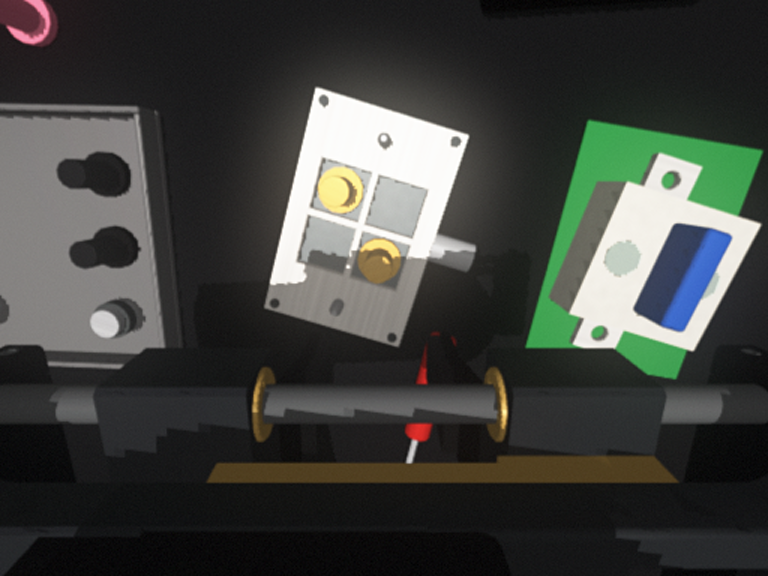

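View pics/t19.png

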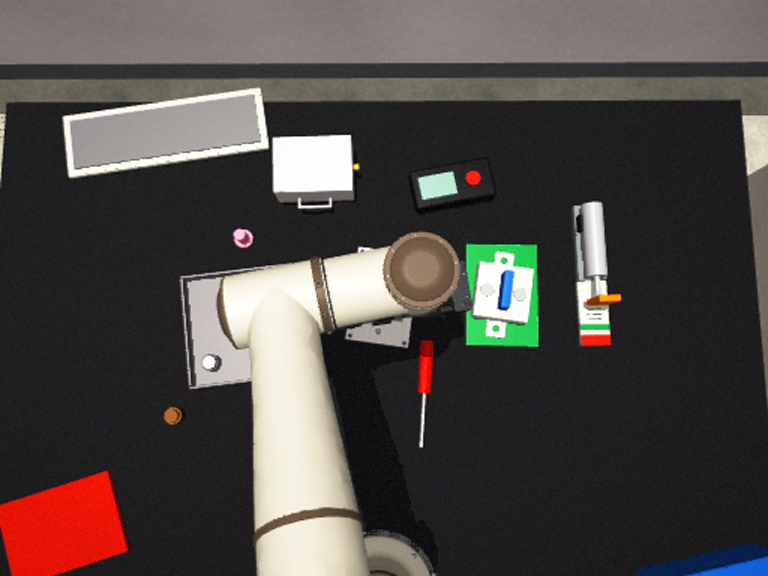

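Both cells are in wells, within about 1 mm of the well centres, and the cover is still on the mat. I'll fetch the cover.

apply_moves(xyz=[[0, 0, 0], [0, 0, 0], [0, 0.03, -0.009], [0, 0.035, -0.011], [0, 0.035, -0.011], [0, 0.035, -0.011], [0, 0.035, -0.011], [0, 0.025, -0.008], [0, 0, 0], [0, 0, 0], [0, 0, 0]], twist=[8.4, 8.4, 0, 0, 0, 0, 0, 0, 0, 0, 0], claw=[0.7, 0.7, 0.7, 0.7, 0.7, 0.7, 0.7, 0.7, 0.7, 0.7, 0.7])

```text
time_s: 28.85
tcp_pos: [0.5352, -0.2476, 0.1842]
ee_rot: [[-0.015, -0.161, -0.987], [0.043, -0.986, 0.16], [-0.999, -0.04, 0.022]]
wrist_force: [0.1, -0.2, 0.2]
gripper_width: 0.701
```

Run:
```python
from h import *
p=cap('wrist','w20.png')
plan((.545,-.245,.2),-98.5)
px=p['pixels'].astype(int)
R,G,B=px[...,0],px[...,1],px[...,2]
m=((B>R+40)&(B>G+30)).astype(np.uint8)
n,l,st,ce=cv2.connectedComponentsWithStats(m)
for i in range(1,n):
  if st[i,4]>200:
    pts=np.argwhere(l==i)[:,::-1].astype(np.float32);bp=cv2.boxPoints(cv2.minAreaRect(pts))
    w=np.array([atz(p,q,.087)[:2] for q in bp]);print(((bp+.5)*1.5-.5).round().tolist(),w.tolist(),w.mean(0))
```

```text
t 28.9 pos [ 0.5352 -0.2472  0.1842] yaw -99.25 j [-10.2  21.9  -6.8  -2.5 -62.7  92.2] F [-0.2  0.1 -0.2] g 0.702 tilt [-0.0156  0.0428 -0.999 ]
shift now [-0.0158 -0.0044 -0.009 ] | after twist [-0.0158 -0.0043 -0.0091] twist -0.75
[[354.0, 216.0], [383.0, 216.0], [383.0, 327.0], [354.0, 327.0]] [[0.5822919754195559, -0.23769003564015764], [0.5797395384628794, -0.2538034566914856], [0.5122089348473794, -0.24290812002953827], [0.5147905716638689, -0.22538799527387154]] [ 0.5473 -0.2399]
```

View pics/w20.png

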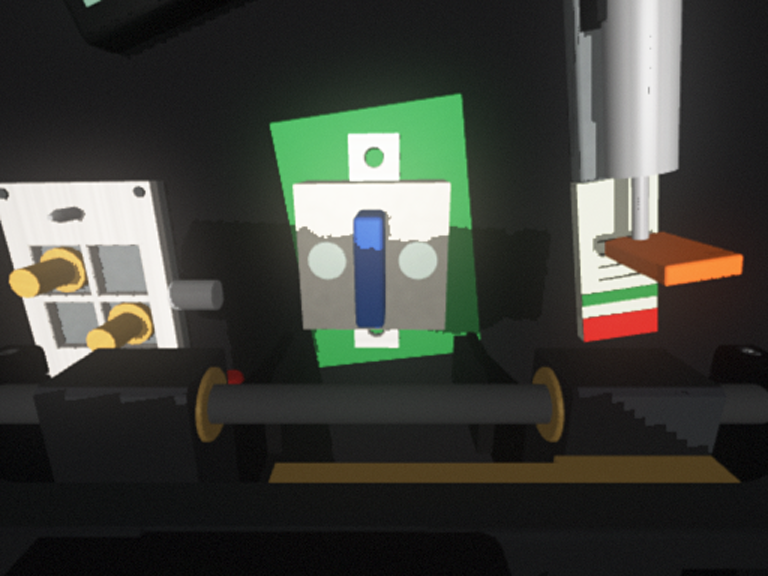

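Run:
```python
from h import *
a=cv2.imread('pics/w20.png')[120:360,280:480];cv2.imwrite('pics/w20c.png',cv2.resize(a,None,fx=2.5,fy=2.5,interpolation=cv2.INTER_CUBIC))
p=cap('wrist')
f=lambda q:(np.array(q)+.5)/1.5-.5
for n,z,q in(('hole',.011,(374,157)),('top c1',.049,(293,184)),('top c2',.049,(450,182)),('c3',.049,(446,328)),('c4',.049,(303,329))):print(n,atz(p,f(q),z)[:2])
plan((.545,-.240,.09),None)
```

```text
hole [ 0.6126 -0.25  ]
top c1 [ 0.6044 -0.1971]
top c2 [ 0.5895 -0.2975]
c3 [ 0.4895 -0.2834]
c4 [ 0.5036 -0.1816]
t 28.95 pos [ 0.5354 -0.2471  0.1847] yaw -99.22 j [-10.2  21.8  -6.7  -2.5 -62.7  92.2] F [-0.5 -0.8 -0.1] g 0.7 tilt [-0.0146  0.0425 -0.999 ]
shift now [ 0.0948 -0.0048 -0.0104] | after twist [ 0.0948 -0.0048 -0.0104] twist 0
```

View pics/w20c.png

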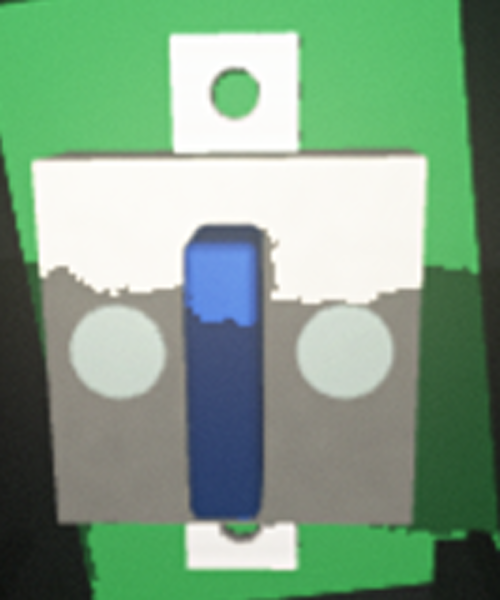

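apply_moves(xyz=[[0.015, -0.003, -0.006], [0.025, -0.002, -0.003], [0.025, 0, 0], [0.02, 0, 0], [0.005, 0, 0], [0, 0, 0], [0, 0, 0]], twist=[-0.8, 0, 0, 0, 0, 0, 0], claw=[0.7, 0.7, 0.7, 0.7, 0.7, 0.7, 0.7])

```text
time_s: 29.65
tcp_pos: [0.5468, -0.2338, 0.0905]
ee_rot: [[-0.012, -0.135, -0.991], [0.042, -0.99, 0.134], [-0.999, -0.04, 0.017]]
wrist_force: [0.0, -0.2, 1.0]
gripper_width: 0.704
```

Run:
```python
from h import *
plan((.546,-.240,.070),-98.4)
```

```text
t 29.65 pos [ 0.5468 -0.2338  0.0905] yaw -97.77 j [ -8.7  27.8 -12.2  -2.9 -51.   92.9] F [ 0.  -0.2  1. ] g 0.704 tilt [-0.0116  0.0421 -0.999 ]
shift now [ 0.0202  0.007  -0.0004] | after twist [ 0.0202  0.007  -0.0005] twist 0.63
```

apply_moves(xyz=[[0.01, 0.005, 0], [0.01, 0.002, 0], [0, 0, 0], [0, 0, 0]], twist=[0.6, 0, 0, 0], claw=[0.7, 0.6, 0.5, 0.4])

```text
time_s: 30.05
tcp_pos: [0.5472, -0.2409, 0.0711]
ee_rot: [[-0.006, -0.146, -0.989], [0.041, -0.989, 0.145], [-0.999, -0.04, 0.012]]
wrist_force: [-0.0, -0.1, -0.5]
gripper_width: 0.514
```

Run:
```python
from h import *
plan((.546,-.240,.070),-98.4)
```

```text
t 30.05 pos [ 0.5472 -0.2409  0.0711] yaw -98.39 j [ -9.4  29.3 -13.   -3.  -48.5  93.1] F [-0.  -0.1 -0.5] g 0.514 tilt [-0.0063  0.0409 -0.9991]
shift now [ 0.0011 -0.0006  0.0013] | after twist [ 0.0011 -0.0006  0.0013] twist 0.01
```

apply_moves(xyz=[[0.001, 0, 0.001], [0, 0, 0], [0, 0, 0], [0, 0, 0], [0, 0, 0], [0, 0, 0], [0, 0, 0], [0, 0, 0]], twist=[0, 0, 0, 0, 0, 0, 0, 0], claw=[0, 0, 0, 0, 0, 0, 0, 0])

```text
time_s: 30.85
tcp_pos: [0.5464, -0.2411, 0.0712]
ee_rot: [[-0.005, -0.146, -0.989], [0.04, -0.989, 0.145], [-0.999, -0.039, 0.011]]
wrist_force: [-0.6, 0.4, -0.1]
gripper_width: 0.211
```

Run:
```python
from h import *
plan((.546,-.240,.070),-98.4)
p=cap('wrist','w21.png')
```

```text
t 30.85 pos [ 0.5464 -0.2411  0.0712] yaw -98.38 j [ -9.4  29.2 -13.1  -3.  -48.3  93. ] F [-0.6  0.4 -0.1] g 0.211 tilt [-0.005   0.04   -0.9992]
shift now [ 0.0012 -0.001   0.0005] | after twist [ 0.0012 -0.001   0.0005] twist 0.02
```

View pics/w21.png

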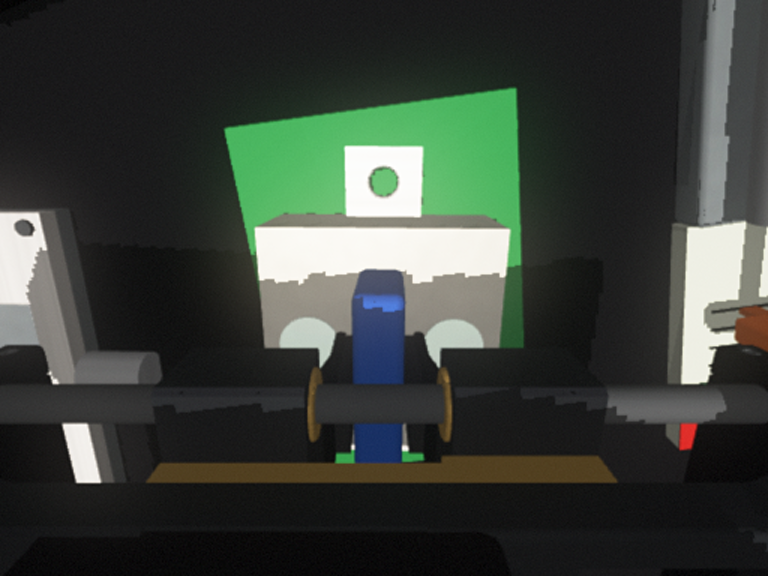

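apply_moves(xyz=[[-0.01, 0, 0], [-0.02, 0, 0], [-0.025, 0, 0], [-0.025, 0, 0], [-0.01, 0, 0], [0, 0, 0], [0, 0, 0]], twist=[0, 0, 0, 0, 0, 0, 0], claw=[0, 0, 0, 0, 0, 0, 0])

```text
time_s: 31.6
tcp_pos: [0.5415, -0.2423, 0.158]
ee_rot: [[-0.02, -0.15, -0.989], [0.049, -0.988, 0.149], [-0.999, -0.045, 0.027]]
wrist_force: [-0.4, 0.0, -5.8]
gripper_width: 0.201
```

Run:
```python
from h import *
p=cap('wrist','w22.png')
plan((.543,-.013,.165),-98.4)
```

```text
t 31.65 pos [ 0.5413 -0.2423  0.1577] yaw -98.63 j [ -9.8  23.8  -7.8  -2.9 -60.1  92.7] F [-1.3 -0.6 -4.9] g 0.202 tilt [-0.0207  0.0486 -0.9986]
shift now [ 0.0038 -0.227   0.0326] | after twist [ 0.0038 -0.2272  0.0317] twist -0.23
```

View pics/w22.png

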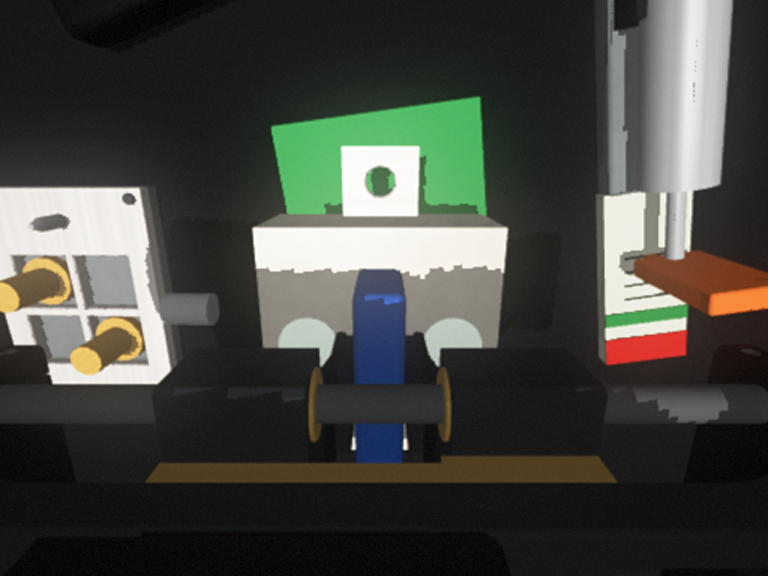

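Run:
```python
from h import *
p=cap('wrist');s=r.sense();R=s['ee_rot'];P=s['tcp_pos']
f=lambda q:(np.array(q)+.5)/1.5-.5
# grasp frame w21
Rg=np.array([[-.005,-.146,-.989],[.040,-.989,.145],[-.9992,-.039,.011]]);U,_,V=np.linalg.svd(Rg);Rg=U@V;Pg=np.array([.5464,-.2411,.0712])
o,d=ray(p,f((384,182)));o=R.T@(o-P);d=R.T@d   # tool frame
o=Pg+Rg@o;d=Rg@d;h=o+d*(.011-o[2])/d[2];ex=np.array([np.cos(np.radians(-8.4)),np.sin(np.radians(-8.4))])
print('hole world at grasp',h,'centre',h[:2]-.068*ex,'TCP',Pg)
```

```text
hole world at grasp [ 0.6124 -0.2515  0.011 ] centre [ 0.5452 -0.2416] TCP [ 0.5464 -0.2411  0.0712]
```

apply_moves(xyz=[[-0.005, -0.025, 0.003], [0, -0.03, 0.004], [0, -0.03, 0.004], [0, -0.03, 0.004], [0, -0.03, 0.004], [0, -0.03, 0.004], [0, -0.025, 0.003], [0, -0.01, 0.001], [0, 0, 0], [0, 0, 0], [0, 0, 0]], twist=[0, 0, 0, 0, 0, 0, 0, 0, 0, 0, 0], claw=[0, 0, 0, 0, 0, 0, 0, 0, 0, 0, 0])

```text
time_s: 32.8
tcp_pos: [0.5404, -0.0248, 0.1599]
ee_rot: [[-0.045, -0.155, -0.987], [0.049, -0.987, 0.153], [-0.998, -0.041, 0.052]]
wrist_force: [-0.6, -1.1, -4.8]
gripper_width: 0.209
```

Run:
```python
from h import *
p=cap('wrist','w23.png')
plan((.545,-.016,.125),-98.36)
for b in((.6407,.0332,.02),(.6233,-.0855,.02),(.6102,-.023,.045)):print((proj(p,b)+.5)*1.5-.5)
```

```text
t 32.85 pos [ 0.5403 -0.0249  0.1599] yaw -98.95 j [ 12.7  19.2 -14.3  -3.9 -58.4  70.5] F [-0.5  0.4 -5.9] g 0.204 tilt [-0.0456  0.0486 -0.9978]
shift now [ 0.035  -0.0081 -0.0051] | after twist [ 0.035  -0.0081 -0.0052] twist -0.59
[271.6726 128.3285]
[462.958 125.89 ]
[364.3721 165.9661]
```

View pics/w23.png

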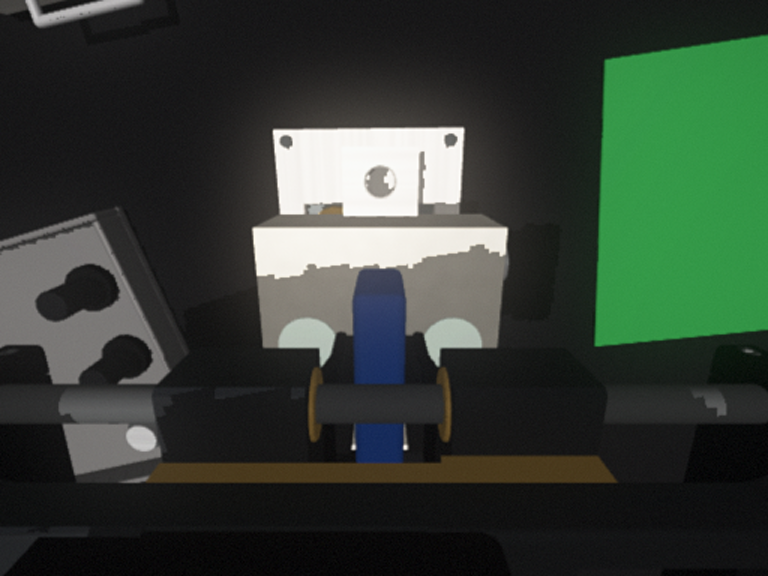

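apply_moves(xyz=[[0.008, -0.004, -0.004], [0.012, -0.004, -0.003], [0.008, 0, 0], [0, 0, 0], [0, 0, 0]], twist=[-0.6, 0, 0, 0, 0], claw=[0, 0, 0, 0, 0])

```text
time_s: 33.35
tcp_pos: [0.5474, -0.0183, 0.1281]
ee_rot: [[-0.048, -0.148, -0.988], [0.048, -0.988, 0.146], [-0.998, -0.041, 0.054]]
wrist_force: [-0.4, -0.2, -4.3]
gripper_width: 0.202
```

Run:
```python
from h import *
p=cap('wrist','w24.png')
s=r.sense();t=s['ee_rot'][:,0]
tx=.5429+.0012-.068*(t[0]+.005);ty=-.013-.068*t[1]
print('target',tx,ty)
plan((tx,ty,.12),-98.36)
print((proj(p,(.6102,-.023,.045))+.5)*1.5-.5,(proj(p,(.6102,-.023,.02))+.5)*1.5-.5)
a=cv2.imread('pics/w24.png')[60:260,220:520];cv2.imwrite('pics/w24c.png',cv2.resize(a,None,fx=2.5,fy=2.5,interpolation=cv2.INTER_CUBIC))
```

```text
target 0.5470239562299868 -0.01628052655862012
t 33.4 pos [ 0.5471 -0.0183  0.1281] yaw -98.53 j [ 13.2  21.9 -15.5  -4.1 -54.8  70.8] F [-0.1  1.  -5.6] g 0.203 tilt [-0.048   0.0482 -0.9977]
shift now [ 0.0082 -0.0017 -0.    ] | after twist [ 0.0082 -0.0017 -0.    ] twist -0.17
[375.1222 180.8855] [377.2377 176.8993]
```

View pics/w24c.png

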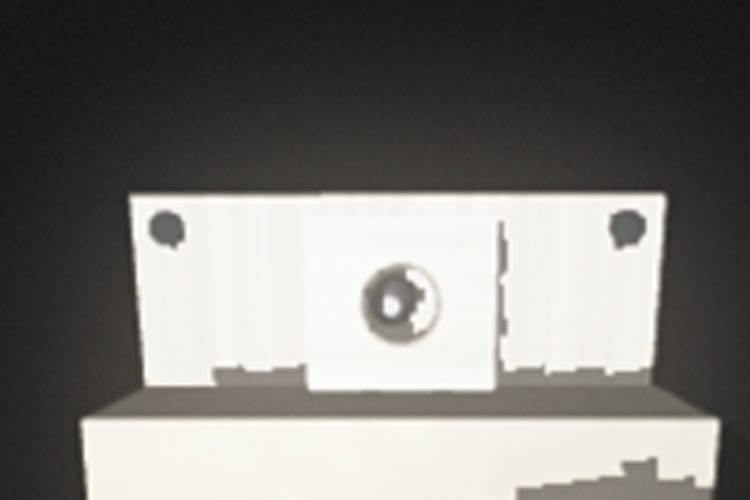

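The peg shows through the ear hole at crop (390,302), about 2 mm left of the hole's centre. That agrees with the computed shift, so I'll correct it and descend.

apply_moves(xyz=[[0.004, -0.0017, 0], [0.003, 0, 0], [0, 0, 0], [0, 0, 0]], twist=[0, 0, 0, 0], claw=[0, 0, 0, 0])

```text
time_s: 33.8
tcp_pos: [0.5475, -0.0161, 0.1215]
ee_rot: [[-0.046, -0.148, -0.988], [0.048, -0.988, 0.146], [-0.998, -0.041, 0.053]]
wrist_force: [0.1, -0.3, -4.4]
gripper_width: 0.203
```

```bash
cat > cv.py <<'E'
from h import *
import sys
def look(n):
    p=cap('wrist',n+'.png')
    s=r.sense();t=s['ee_rot'][:,0]
    tx=.5429+.0012-.068*(t[0]+.005);ty=-.013-.068*t[1]
    print('target',tx,ty,'bottom z',s['tcp_pos'][2]-.068)
    plan((tx,ty,.088),-98.36)
    a=cv2.imread('pics/'+n+'.png')[60:260,220:520];cv2.imwrite('pics/'+n+'c.png',cv2.resize(a,None,fx=2.5,fy=2.5,interpolation=cv2.INTER_CUBIC))
look(sys.argv[1])
E
python3 cv.py w25
```

```text
target 0.5468991298047103 -0.016298271555937337 bottom z 0.05347154923813574
t 33.85 pos [ 0.5475 -0.0161  0.1215] yaw -98.51 j [ 13.4  22.3 -15.9  -4.1 -53.8  70.6] F [-0.3 -0.6 -4.9] g 0.206 tilt [-0.0462  0.0485 -0.9978]
shift now [ 0.0334  0.0017 -0.0012] | after twist [ 0.0334  0.0017 -0.0012] twist -0.15
```

View pics/w25c.png

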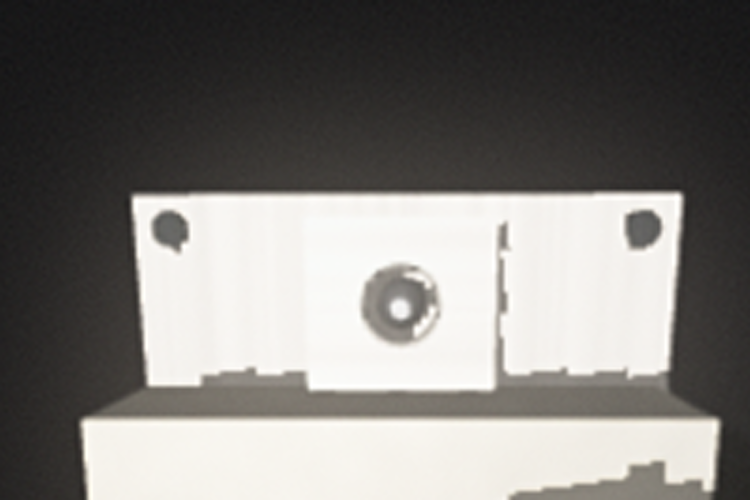

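apply_moves(xyz=[[0.005, 0.0002, -0.0003], [0.005, 0.0002, -0.0003], [0, 0, 0], [0, 0, 0]], twist=[0, 0, 0, 0], claw=[0, 0, 0, 0])

```text
time_s: 34.25
tcp_pos: [0.5477, -0.0161, 0.1108]
ee_rot: [[-0.046, -0.148, -0.988], [0.049, -0.988, 0.146], [-0.998, -0.041, 0.052]]
wrist_force: [-0.1, 0.3, -5.0]
gripper_width: 0.207
```

```bash
python3 cv.py w26
```

```text
target 0.5468809028746574 -0.016305827032863502 bottom z 0.042725201265622
t 34.3 pos [ 0.5476 -0.0161  0.1107] yaw -98.52 j [ 13.4  23.1 -16.5  -4.2 -52.4  70.8] F [-0.1 -0.1 -5. ] g 0.202 tilt [-0.0459  0.0486 -0.9978]
shift now [ 0.0227  0.0013 -0.0005] | after twist [ 0.0227  0.0013 -0.0005] twist -0.16
```

View pics/w26c.png

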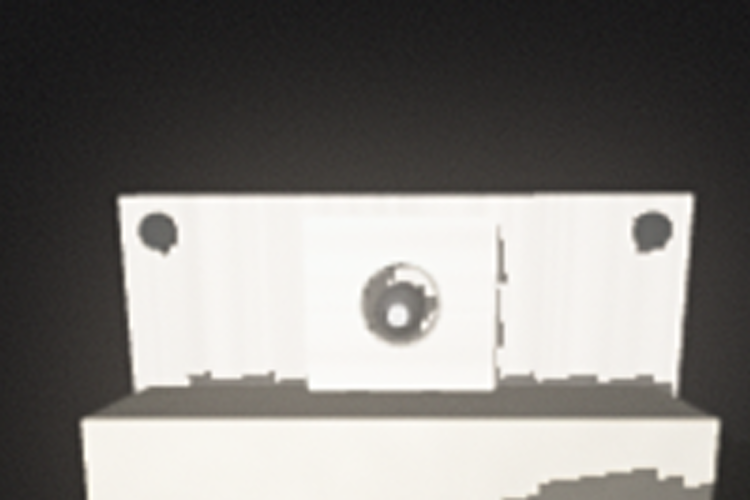

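Run:
```python
from h import *
p=cap('wrist');s=r.sense();R=s['ee_rot'];P=s['tcp_pos']
f=lambda q:(np.array(q)+.5)/1.5-.5
for b in((.6102,-.0229,.045),(.6407,.0332,.02),(.6233,-.0855,.02)):print((proj(p,b)+.5)*1.5-.5)
print('peg tip obs',atz(p,f((378.8,186)),.045),'corners obs',atz(p,f((220+118/2.5,60+193/2.5)),.02),atz(p,f((220+695/2.5,60+193/2.5)),.02))
o,d=ray(p,f((380,181.2)))
for z in(.045,.048,.051):print('hole',o+d*(z-o[2])/d[2])
```

```text
[378.0003 184.192 ]
[265.9121 136.5162]
[496.4979 135.5583]
peg tip obs [ 0.6093 -0.0232  0.045 ] corners obs [0.6403 0.0326 0.02  ] [ 0.6224 -0.0862  0.02  ]
hole [ 0.6114 -0.0241  0.045 ]
hole [ 0.6117 -0.0242  0.048 ]
hole [ 0.6119 -0.0244  0.051 ]
```

apply_moves(xyz=[[0, -0.0006, 0.0017], [0, 0, 0], [0.003, 0, 0], [0, 0, 0], [0, 0, 0]], twist=[0, 0, 0, 0, 0], claw=[0, 0, 0, 0, 0])

```text
time_s: 34.85
tcp_pos: [0.5461, -0.0149, 0.1082]
ee_rot: [[-0.045, -0.148, -0.988], [0.049, -0.988, 0.146], [-0.998, -0.042, 0.051]]
wrist_force: [0.7, -0.6, -5.8]
gripper_width: 0.203
```

```bash
python3 cv.py w27
```

```text
target 0.5468121326123581 -0.016321283848554136 bottom z 0.04014766784582738
t 34.9 pos [ 0.5459 -0.0149  0.1081] yaw -98.51 j [ 13.5  23.1 -17.   -4.2 -51.9  70.7] F [-0.2  0.5 -4.5] g 0.203 tilt [-0.0449  0.0488 -0.9978]
shift now [ 0.02    0.0021 -0.0021] | after twist [ 0.02    0.0021 -0.0021] twist -0.15
```

View pics/w27c.png

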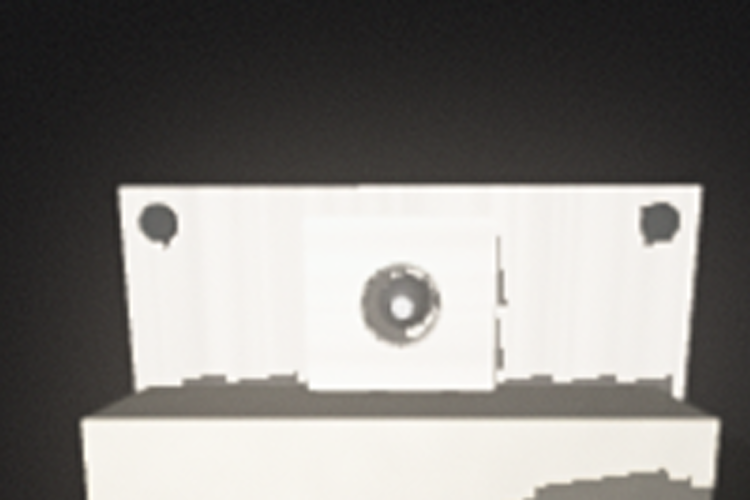

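apply_moves(xyz=[[0.004, 0.0002, -0.0001], [0.004, 0.0002, -0.0001], [0, 0, 0], [0, 0, 0]], twist=[0, 0, 0, 0], claw=[0, 0, 0, 0])

```text
time_s: 35.3
tcp_pos: [0.5454, -0.0151, 0.0992]
ee_rot: [[-0.046, -0.148, -0.988], [0.049, -0.988, 0.146], [-0.998, -0.041, 0.052]]
wrist_force: [0.3, 0.5, -4.9]
gripper_width: 0.203
```

```bash
python3 cv.py w28
```

```text
target 0.5468794163475288 -0.0163133304335474 bottom z 0.031156395638152132
t 35.35 pos [ 0.5454 -0.015   0.0992] yaw -98.52 j [ 13.5  23.7 -17.5  -4.3 -50.8  70.8] F [ 0.3 -0.5 -4.4] g 0.205 tilt [-0.0459  0.0487 -0.9978]
shift now [ 0.011   0.0015 -0.0023] | after twist [ 0.011   0.0015 -0.0023] twist -0.16
```

View pics/w28c.png

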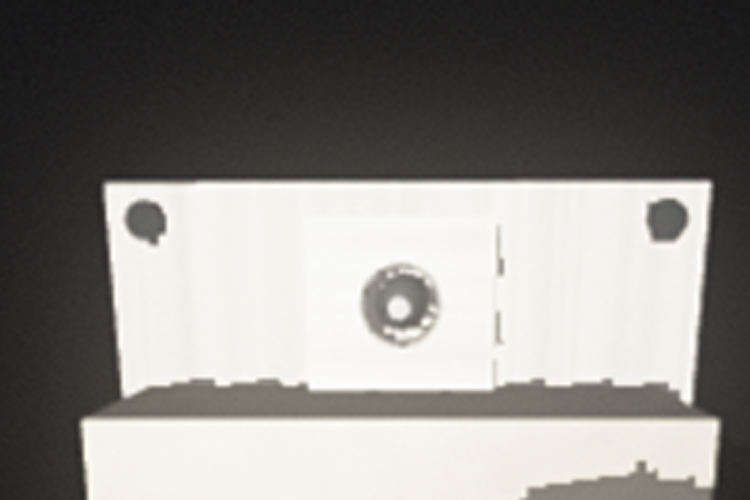

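apply_moves(xyz=[[0.004, 0.0002, -0.0002], [0.002, 0, 0], [0, 0, 0], [0, 0, 0]], twist=[0, 0, 0, 0], claw=[0, 0, 0, 0])

```text
time_s: 35.75
tcp_pos: [0.5453, -0.0149, 0.0927]
ee_rot: [[-0.046, -0.148, -0.988], [0.049, -0.988, 0.146], [-0.998, -0.042, 0.052]]
wrist_force: [-0.6, -0.8, -5.1]
gripper_width: 0.202
```

```bash
python3 cv.py w29
```

```text
target 0.5468725382741111 -0.016316316970843868 bottom z 0.024683008773502352
t 35.8 pos [ 0.5453 -0.0149  0.0927] yaw -98.52 j [ 13.6  24.2 -17.9  -4.4 -49.9  70.8] F [-0.7 -0.4 -5.1] g 0.204 tilt [-0.0458  0.0488 -0.9978]
shift now [ 0.0045  0.0013 -0.002 ] | after twist [ 0.0045  0.0013 -0.002 ] twist -0.16
```

apply_moves(xyz=[[0.002, 0, 0], [0.002, 0, 0], [0, 0, 0]], twist=[0, 0, 0], claw=[0, 0, 0])

```text
time_s: 36.1
tcp_pos: [0.5453, -0.0145, 0.0912]
ee_rot: [[-0.045, -0.146, -0.988], [0.048, -0.988, 0.144], [-0.998, -0.041, 0.052]]
wrist_force: [-0.5, -0.0, -4.4]
gripper_width: 0.205
```

```bash
python3 cv.py w30
```

```text
target 0.5468206562812883 -0.016310049816177393 bottom z 0.023109273108520206
t 36.15 pos [ 0.5453 -0.0144  0.0911] yaw -98.43 j [ 13.6  24.3 -18.   -4.4 -49.7  70.9] F [-0.9 -0.2 -1.9] g 0.207 tilt [-0.045   0.0487 -0.9978]
shift now [ 0.0029  0.0018 -0.002 ] | after twist [ 0.0029  0.0018 -0.002 ] twist -0.07
```

View pics/w30c.png

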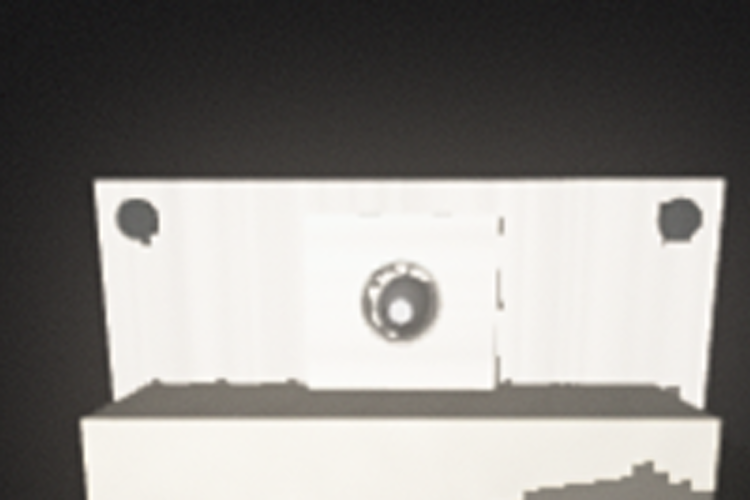

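Contact has begun on the plate with the pegs through the holes. I'll release.

apply_moves(xyz=[[0.001, 0, 0], [0, 0, 0], [0, 0, 0], [0, 0, 0], [0, 0, 0], [0, 0, 0], [0, 0, 0], [0, 0, 0]], twist=[0, 0, 0, 0, 0, 0, 0, 0], claw=[0, 0.6, 0.6, 0.6, 0.6, 0.6, 0.6, 0.6])

```text
time_s: 36.95
tcp_pos: [0.5486, -0.0142, 0.0921]
ee_rot: [[-0.037, -0.145, -0.989], [0.049, -0.988, 0.144], [-0.998, -0.043, 0.044]]
wrist_force: [-0.3, -0.3, 0.0]
gripper_width: 0.593
```

```bash
python3 cv.py w31
```

```text
target 0.546291484634492 -0.016339184632549634 bottom z 0.024064999866552333
t 37.0 pos [ 0.5486 -0.0142  0.0921] yaw -98.37 j [ 13.6  24.3 -17.9  -4.3 -49.4  70.9] F [-0.   0.2  0.6] g 0.6 tilt [-0.0372  0.0491 -0.9981]
shift now [0.004  0.0027 0.0017] | after twist [0.004  0.0027 0.0017] twist -0.01
```

View pics/w31.png

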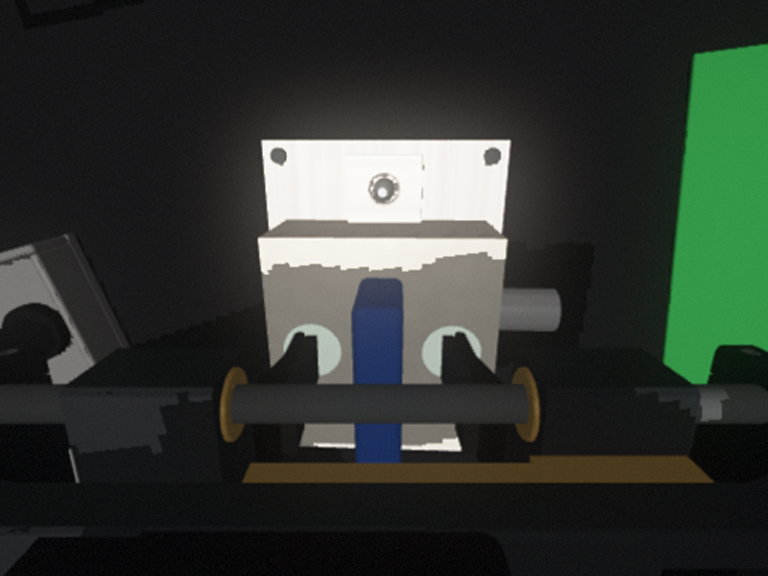

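apply_moves(xyz=[[-0.01, 0, 0], [-0.03, 0, 0], [-0.04, 0, 0], [-0.04, 0, 0], [-0.02, 0, 0], [0, 0, 0], [0, 0, 0]], twist=[0, 0, 0, 0, 0, 0, 0], claw=[0.6, 0.6, 0.6, 0.6, 0.6, 0.6, 0.6])

```text
time_s: 37.7
tcp_pos: [0.5536, -0.0219, 0.2403]
ee_rot: [[-0.037, -0.145, -0.989], [0.048, -0.988, 0.144], [-0.998, -0.042, 0.043]]
wrist_force: [-0.8, 0.7, -0.8]
gripper_width: 0.6
```

Run:
```python
from h import *
p=cap('wrist','w32.png');q=cap('scene')
plan((.5,-.4,.25),-90)
a=q['pixels'][140:260,200:400,::-1];cv2.imwrite('pics/s32.png',cv2.resize(a,None,fx=4,fy=4,interpolation=cv2.INTER_CUBIC))
a=cv2.imread('pics/w32.png')[100:400,240:560];cv2.imwrite('pics/w32c.png',cv2.resize(a,None,fx=2,fy=2,interpolation=cv2.INTER_CUBIC))
```

```text
t 37.8 pos [ 0.5534 -0.022   0.2394] yaw -98.37 j [ 12.7  16.2  -6.6  -3.4 -68.8  70.2] F [-0.2  0.9 -1.3] g 0.6 tilt [-0.0384  0.0474 -0.9981]
shift now [-0.0265  0.381  -0.001 ] | after twist [-0.0238  0.3772  0.0545] twist -8.37
```

View pics/w32c.png

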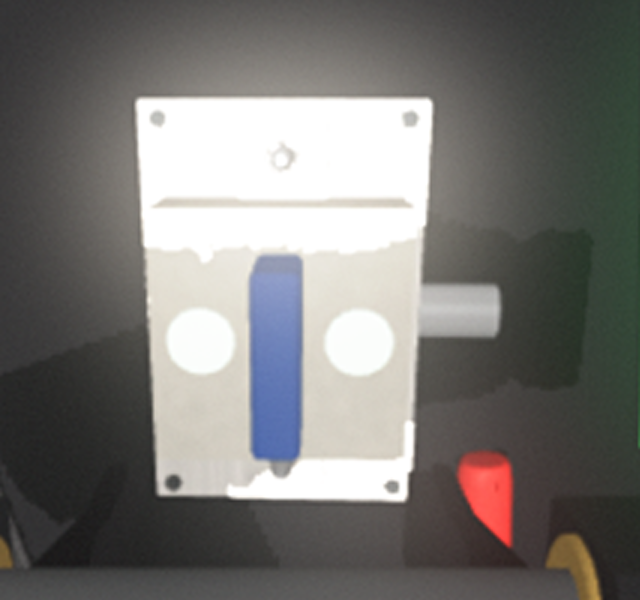

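View pics/s32.png

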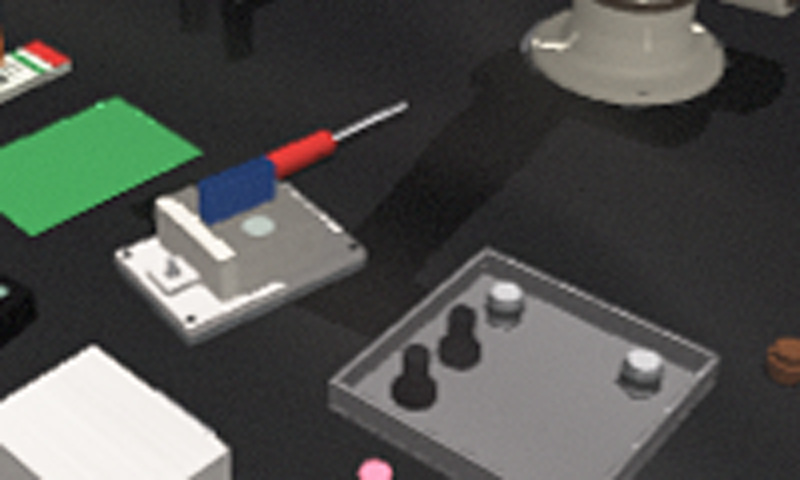

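The cover is fully down with both pegs through the ears, as at the start. Next is the tester: I'll turn the jaws along its axis.

apply_moves(xyz=[[0, 0.03, 0.003], [0, 0.035, 0.003], [0, 0.035, 0.003], [0, 0.035, 0.003], [0, 0.035, 0.003], [0, 0.035, 0.003], [0, 0.035, 0.003], [0, 0.035, 0.003], [0, 0.03, 0.003], [0, 0.02, 0], [0, 0, 0], [0, 0, 0]], twist=[0, 0, 0, 0, 0, 0, 0, 0, 0, 0, 0, 0], claw=[0.6, 0.6, 0.6, 0.6, 0.6, 0.6, 0.6, 0.6, 0.6, 0.6, 0.6, 0.6])

```text
time_s: 39.0
tcp_pos: [0.4685, -0.3477, 0.2058]
ee_rot: [[-0.077, -0.144, -0.986], [0.058, -0.988, 0.14], [-0.995, -0.046, 0.085]]
wrist_force: [0.4, 1.0, -0.0]
gripper_width: 0.6
```

Run:
```python
from h import *
p=cap('wrist','w33.png');plan((.5,-.4,.22),180)
t=cap('top','t33.png')
```

```text
t 39.05 pos [ 0.4685 -0.3473  0.2057] yaw -98.28 j [-21.4  22.1  -3.7  -1.6 -69.6 103.9] F [ 0.6 -0.5 -1. ] g 0.598 tilt [-0.0776  0.0581 -0.9953]
shift now [-0.0197  0.0469 -0.0372] | after twist [-0.0173 -0.0321 -0.0514] twist 81.72
```

View pics/w33.png

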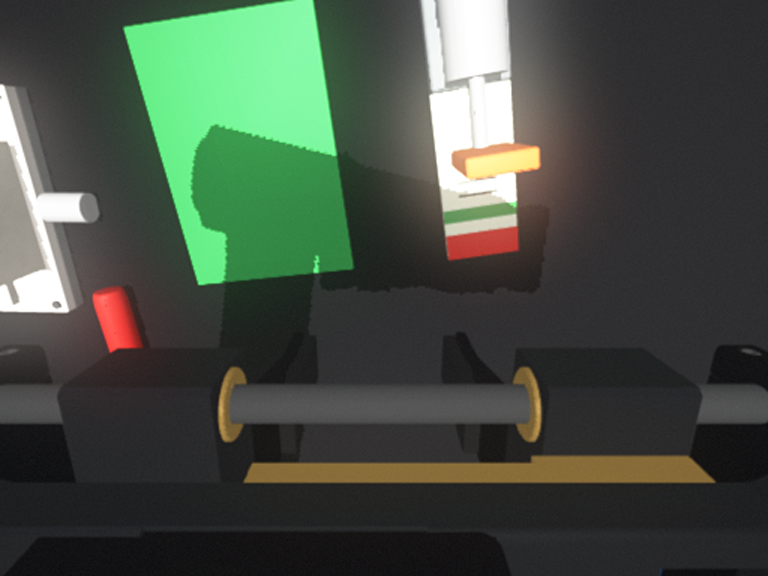

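View pics/t33.png

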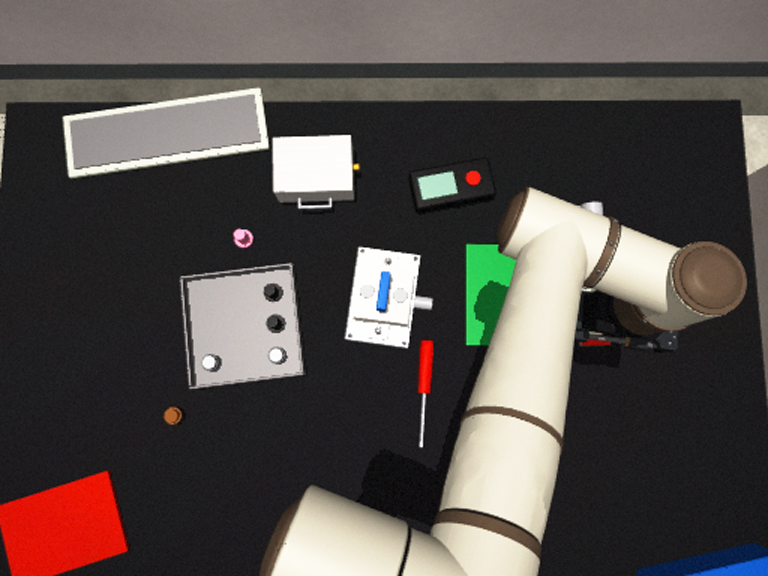

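Run:
```python
from h import *
p=cap('wrist','w34.png');a=cv2.imread('pics/w34.png')[0:290,380:620];cv2.imwrite('pics/w34c.png',cv2.resize(a,None,fx=2.5,fy=2.0,interpolation=cv2.INTER_CUBIC))
f=lambda q:(np.array(q)+.5)/1.5-.5
for z in(.005,.02):
  A=[atz(p,f(q),z)[:2] for q in((449,259),(519,250),(430,95),(447,258),(515,82),(519,248))]
  for i in(0,2,4):
    d=A[i+1]-A[i];print(z,A[i],A[i+1],np.degrees(np.arctan2(d[1],d[0])))
```

```text
0.005 [ 0.4449 -0.3941] [ 0.4452 -0.4515] -89.72355990520607
0.005 [ 0.5716 -0.3911] [ 0.446  -0.3925] -179.3421802006851
0.005 [ 0.5712 -0.4521] [ 0.4469 -0.4515] 179.72502887522398
0.02 [ 0.4497 -0.3929] [ 0.4499 -0.4478] -89.72355990520612
0.02 [ 0.5709 -0.39  ] [ 0.4507 -0.3914] -179.3421802006851
0.02 [ 0.5705 -0.4484] [ 0.4516 -0.4478] 179.72502887522404
```

View pics/w34c.png

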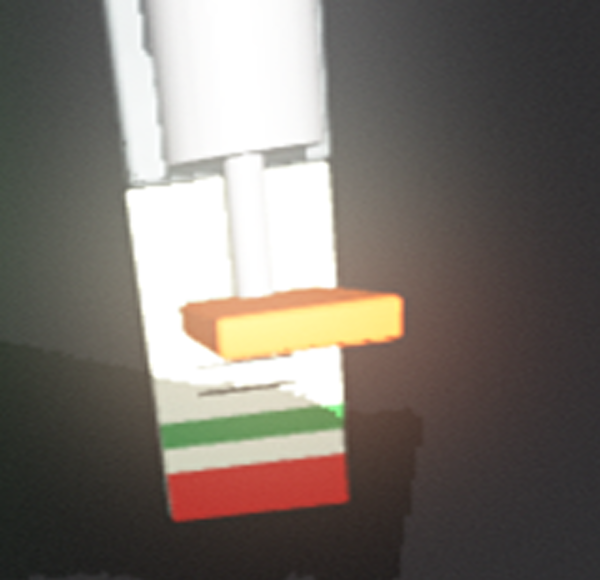

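Run:
```python
from h import *
p=cap('wrist')
f=lambda q:(np.array(q)+.5)/1.5-.5
A=np.array([atz(p,f(q),.105)[:2] for q in((467,159),(541,147),(541,168),(467,180))]);print(A,A.mean(0),ray(p,(0,0))[0])
plan((A[:,0].mean(),A[:,1].mean(),.19),180.3)
```

```text
[[ 0.5326 -0.4005]
 [ 0.5332 -0.4398]
 [ 0.5223 -0.4397]
 [ 0.5214 -0.3997]] [ 0.5274 -0.4199] [ 0.5546 -0.3663  0.3474]
t 39.2 pos [ 0.4695 -0.3469  0.2072] yaw -98.17 j [-21.3  22.   -3.6  -1.6 -69.6 103.9] F [-0.6  0.3 -0.2] g 0.6 tilt [-0.075   0.0566 -0.9956]
shift now [ 0.0087  0.0647 -0.0686] | after twist [ 0.0137 -0.0566 -0.0747] twist 81.53
```

apply_moves(xyz=[[0, 0, 0], [0, 0, 0], [0, 0, 0], [0, 0, 0], [0, 0, 0], [0, 0, 0], [0, 0, 0], [0, 0, 0], [0, 0, 0], [0, 0, 0], [0, 0, 0]], twist=[8, 8, 8, 8, 8, 8, 8, 8, 8, 8, 0], claw=[0.6, 0.6, 0.6, 0.6, 0.6, 0.6, 0.6, 0.6, 0.6, 0.6, 0.6])

```text
time_s: 40.3
tcp_pos: [0.4744, -0.337, 0.2116]
ee_rot: [[-0.069, -0.998, 0.008], [0.053, 0.004, 0.999], [-0.996, 0.069, 0.053]]
wrist_force: [-0.0, -0.4, -0.4]
gripper_width: 0.6
```

Run:
```python
from h import *
plan((.5274,-.4199,.19),180.3)
```

```text
t 40.3 pos [ 0.4744 -0.337   0.2116] yaw 179.75 j [-20.2  21.4  -3.8  -1.6 -69.6  20.5] F [-0.  -0.4 -0.4] g 0.6 tilt [-0.0688  0.0533 -0.9962]
shift now [ 0.0134 -0.0547 -0.0835] | after twist [ 0.0135 -0.0539 -0.084 ] twist -0.55
```

apply_moves(xyz=[[0, -0.018, -0.028], [0, -0.018, -0.028], [0, -0.016, -0.025], [0, 0, 0], [0, 0, 0]], twist=[-0.5, 0, 0, 0, 0], claw=[0.45, 0.45, 0.45, 0.45, 0.45])

```text
time_s: 40.8
tcp_pos: [0.5297, -0.4162, 0.2049]
ee_rot: [[-0.067, -0.997, -0.023], [0.053, -0.027, 0.998], [-0.996, 0.066, 0.054]]
wrist_force: [-0.1, -0.2, -0.6]
gripper_width: 0.451
```

Run:
```python
from h import *
p=cap('wrist','w35.png')
plan((.5274,-.4199,.13),180.3)
print((proj(p,(.5274,-.4199,.105))+.5)*1.5-.5)
```

```text
t 40.85 pos [ 0.5296 -0.416   0.2048] yaw -178.47 j [-24.9  30.4   9.8  -1.2 -74.2  26.7] F [ 0.5 -0.   0.3] g 0.448 tilt [-0.0672  0.0527 -0.9963]
shift now [ 0.0744 -0.0026 -0.0079] | after twist [ 0.0744 -0.0027 -0.008 ] twist 1.23
[369.6577 282.7744]
```

View pics/w35.png

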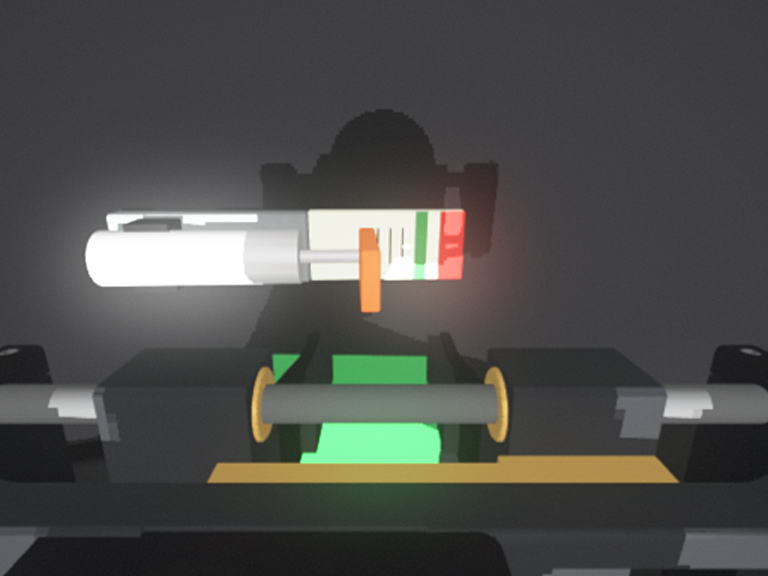

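apply_moves(xyz=[[0.02, -0.002, -0.004], [0.025, -0.001, -0.004], [0.025, 0, 0], [0, 0, 0], [0, 0, 0]], twist=[1.2, 0, 0, 0, 0], claw=[0.45, 0.45, 0.45, 0.45, 0.45])

```text
time_s: 41.35
tcp_pos: [0.5282, -0.4167, 0.1375]
ee_rot: [[-0.063, -0.998, -0.012], [0.05, -0.015, 0.999], [-0.997, 0.062, 0.05]]
wrist_force: [0.4, -0.4, 1.1]
gripper_width: 0.45
```

Run:
```python
from h import *
p=cap('wrist','w36.png')
plan((.5274,-.4199,.09),180.3)
print((proj(p,(.5274,-.4199,.105))+.5)*1.5-.5)
```

```text
t 41.4 pos [ 0.5281 -0.4165  0.1373] yaw -179.14 j [-25.   33.1   4.5  -1.2 -65.9  26.3] F [-0.7  0.3 -1.7] g 0.45 tilt [-0.0628  0.0504 -0.9968]
shift now [ 0.047  -0.0022 -0.0059] | after twist [ 0.047  -0.0022 -0.0059] twist 0.56
[373.0271 331.1329]
```

View pics/w36.png

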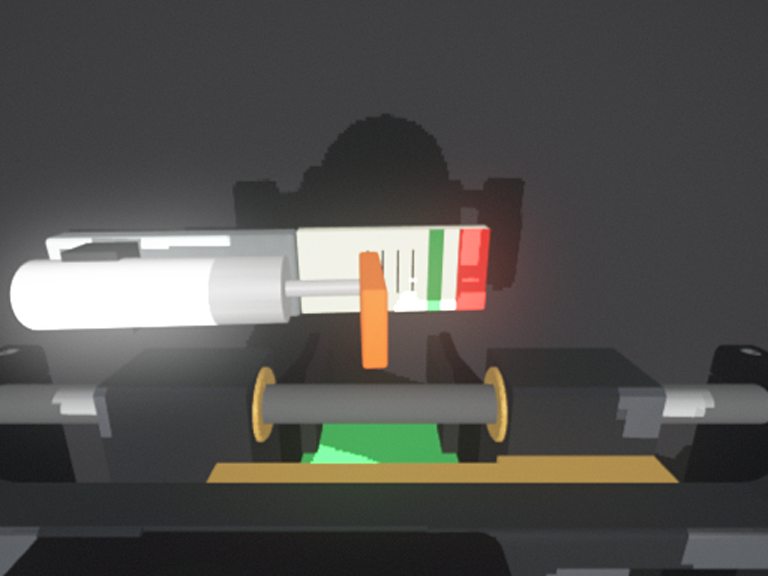

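apply_moves(xyz=[[0.015, -0.001, -0.003], [0.02, -0.001, 0], [0.012, 0, 0], [0, 0, 0], [0, 0, 0]], twist=[0.5, 0, 0, 0, 0], claw=[0.45, 0.45, 0.45, 0.45, 0.45])

```text
time_s: 41.9
tcp_pos: [0.5297, -0.4183, 0.0926]
ee_rot: [[-0.055, -0.998, -0.004], [0.045, -0.007, 0.999], [-0.997, 0.055, 0.046]]
wrist_force: [0.5, -0.4, 1.1]
gripper_width: 0.45
```

Run:
```python
from h import *
plan((.5274,-.4199,.088),180.3)
```

```text
t 41.9 pos [ 0.5297 -0.4183  0.0926] yaw -179.61 j [-25.1  35.5   1.8  -1.2 -60.3  26. ] F [ 0.5 -0.4  1.1] g 0.45 tilt [-0.0548  0.0454 -0.9975]
shift now [ 0.0046  0.0021 -0.0018] | after twist [ 0.0046  0.0021 -0.0018] twist 0.09
```

Now close on the paddle.

apply_moves(xyz=[[0.004, 0.002, -0.001], [0, 0, 0], [0, 0, 0], [0, 0, 0], [0, 0, 0], [0, 0, 0], [0, 0, 0], [0, 0, 0], [0, 0, 0]], twist=[0, 0, 0, 0, 0, 0, 0, 0, 0], claw=[0.45, 0, 0, 0, 0, 0, 0, 0, 0])

```text
time_s: 42.8
tcp_pos: [0.5287, -0.4202, 0.0909]
ee_rot: [[-0.049, -0.999, -0.005], [0.043, -0.007, 0.999], [-0.998, 0.049, 0.043]]
wrist_force: [0.4, 0.4, -0.6]
gripper_width: 0.141
```

Run:
```python
from h import *
plan((.4824,-.4199,.088),180.3)
p=cap('wrist','w37.png')
```

```text
t 42.8 pos [ 0.5287 -0.4202  0.0909] yaw -179.59 j [-25.2  35.5   1.5  -1.2 -59.7  26.2] F [ 0.4  0.4 -0.6] g 0.141 tilt [-0.0492  0.0429 -0.9979]
shift now [0.0051 0.0461 0.0005] | after twist [0.0051 0.0461 0.0004] twist 0.11
```

View pics/w37.png

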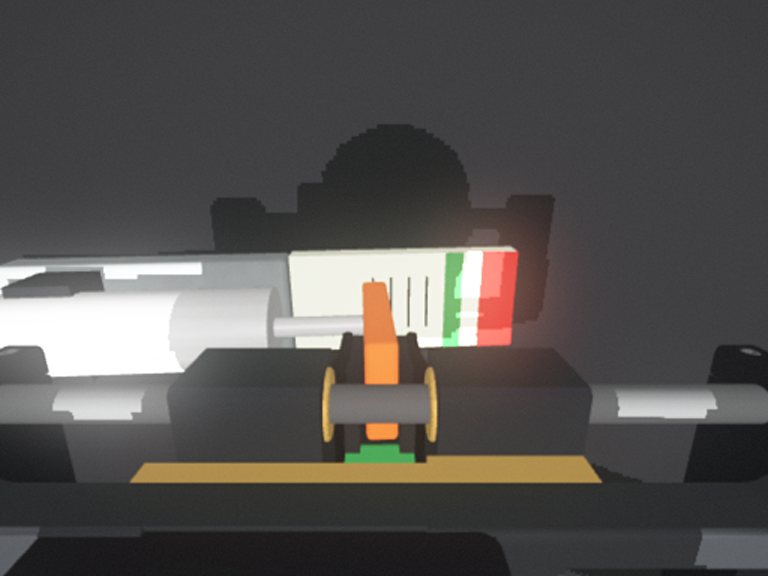

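apply_moves(xyz=[[0.0003, 0.006, 0], [0.0003, 0.006, 0], [0.0003, 0.006, 0], [0.0003, 0.006, 0]], twist=[0, 0, 0, 0], claw=[0, 0, 0, 0])

```text
time_s: 43.25
tcp_pos: [0.5108, -0.4206, 0.0909]
ee_rot: [[-0.033, -0.999, -0.008], [0.038, -0.009, 0.999], [-0.999, 0.033, 0.038]]
wrist_force: [6.0, -0.5, -3.3]
gripper_width: 0.139
```

Run:
```python
from h import *
plan((.4837,-.42,.0905),180.3)
print('draw',.5287-r.sense()['tcp_pos'][0])
```

```text
t 43.25 pos [ 0.5108 -0.4206  0.0909] yaw -179.49 j [-26.   33.9  -1.4  -1.3 -57.4  27.2] F [ 6.  -0.5 -3.3] g 0.139 tilt [-0.033   0.0378 -0.9987]
shift now [0.0013 0.027  0.0008] | after twist [0.0013 0.027  0.0007] twist 0.21
draw 0.01792173112966755
```

apply_moves(xyz=[[0.0003, 0.006, 0], [0.0003, 0.006, 0], [0.0003, 0.006, 0]], twist=[0, 0, 0], claw=[0, 0, 0])

```text
time_s: 43.55
tcp_pos: [0.4982, -0.4208, 0.0907]
ee_rot: [[-0.018, -1.0, -0.01], [0.033, -0.01, 0.999], [-0.999, 0.017, 0.033]]
wrist_force: [8.7, 0.9, -3.7]
gripper_width: 0.135
```

Run:
```python
from h import *
plan((.4837,-.42,.0905),180.3)
print('draw',.5287-r.sense()['tcp_pos'][0])
p=cap('wrist','w38.png')
```

```text
t 43.55 pos [ 0.4982 -0.4208  0.0907] yaw -179.41 j [-26.6  32.7  -3.6  -1.5 -55.5  28. ] F [ 8.7  0.9 -3.7] g 0.135 tilt [-0.0178  0.0333 -0.9993]
shift now [0.0005 0.0145 0.001 ] | after twist [0.0005 0.0145 0.0009] twist 0.29
draw 0.03049451109667667
```

View pics/w38.png

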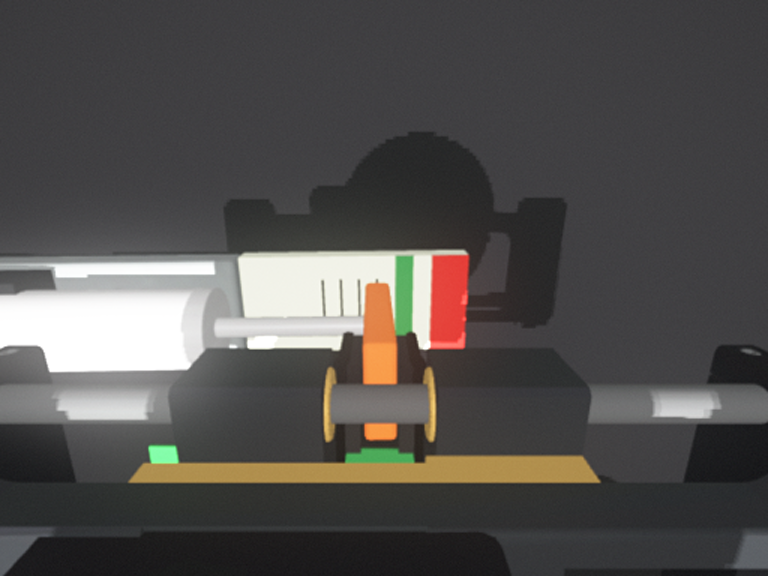

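apply_moves(xyz=[[0.0002, 0.006, 0], [0.0002, 0.006, 0], [0.0001, 0.005, 0]], twist=[0, 0, 0], claw=[0, 0, 0])

```text
time_s: 43.9
tcp_pos: [0.4882, -0.4211, 0.0908]
ee_rot: [[0.0, -1.0, -0.012], [0.028, -0.012, 1.0], [-1.0, -0.0, 0.028]]
wrist_force: [9.8, 0.8, -4.9]
gripper_width: 0.137
```

Run:
```python
from h import *
for i in range(4):
    print('t',r.sense()['time_s'],'draw',.5287-r.sense()['tcp_pos'][0],r.sense()['wrist_force']);p=cap('wrist')
p=cap('wrist','w39.png')
plan()
```

```text
t 43.9 draw 0.04052695990099886 [ 9.7675  0.8046 -4.8923]
t 43.95 draw 0.04106565313505567 [ 9.8543  0.5843 -5.5159]
t 44.0 draw 0.04088690234393916 [10.1731  0.1653 -5.0822]
t 44.05 draw 0.040673425529662854 [10.2375  1.7739 -4.5981]
t 44.15 pos [ 0.4882 -0.4211  0.0908] yaw -179.3 j [-27.1  31.7  -5.4  -1.8 -53.7  28.8] F [ 9.3  0.6 -5. ] g 0.134 tilt [-0.0003  0.0278 -0.9996]
twist 0
```

View pics/w39.png

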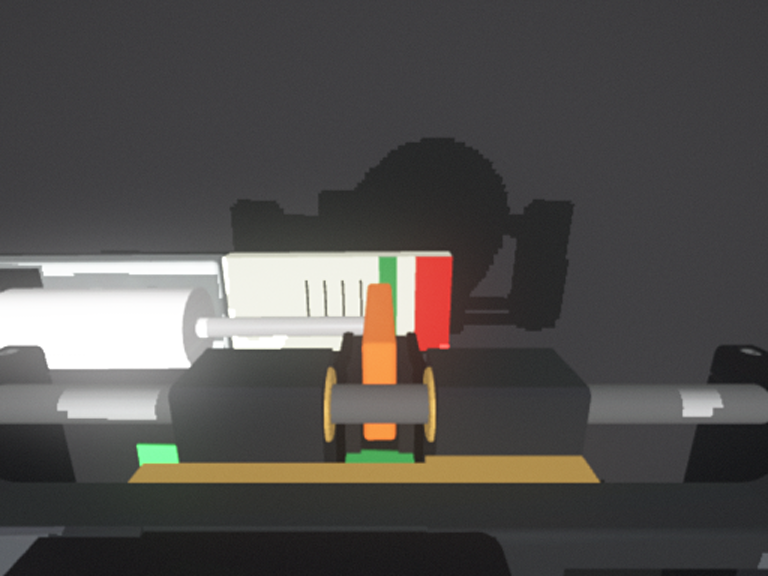

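apply_moves(xyz=[[0, 0.006, 0], [0, 0.005, 0]], twist=[0, 0], claw=[0, 0])

```text
time_s: 44.35
tcp_pos: [0.4829, -0.4212, 0.0908]
ee_rot: [[0.011, -1.0, -0.015], [0.024, -0.014, 1.0], [-1.0, -0.011, 0.024]]
wrist_force: [10.7, 0.6, -5.8]
gripper_width: 0.137
```

Run:
```python
from h import *
for i in range(5):
    print('t',r.sense()['time_s'],'draw',.5287-r.sense()['tcp_pos'][0],r.sense()['wrist_force']);p=cap('wrist')
p=cap('wrist','w40.png')
plan()
```

```text
t 44.35 draw 0.0458121481012535 [10.721   0.5611 -5.8166]
t 44.4 draw 0.04624020319801375 [10.4054  0.481  -5.7921]
t 44.45 draw 0.04613944270505682 [10.1255  0.4274 -5.3292]
t 44.5 draw 0.04599526359488537 [10.2152  0.6844 -4.9896]
t 44.55 draw 0.04592097657423255 [11.0506  0.5735 -5.1738]
t 44.65 pos [ 0.4829 -0.4212  0.0907] yaw -179.19 j [-27.4  31.1  -6.4  -1.9 -52.6  29.3] F [10.   0.  -4.6] g 0.132 tilt [ 0.0104  0.0241 -0.9997]
twist 0
```

View pics/w40.png

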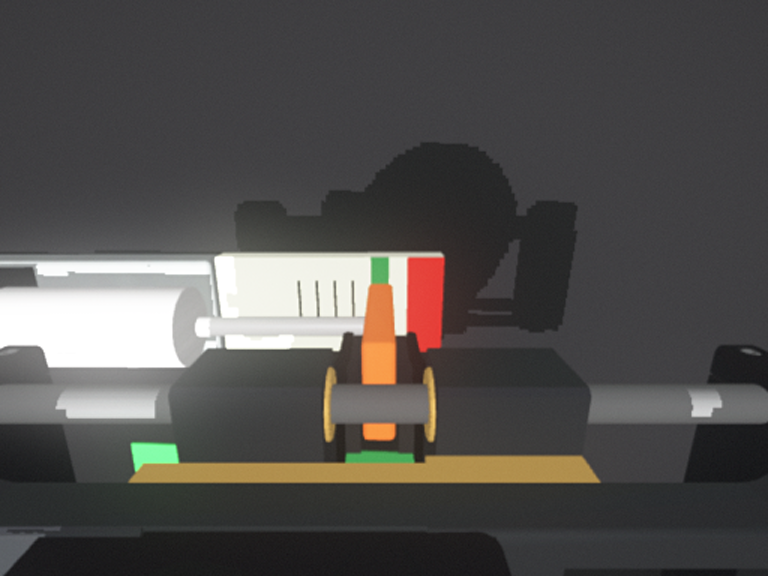

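The paddle stands on the green band (green at 371–388, paddle centre 379). I hold it there, watching the draw.

Run:
```python
from h import *
for i in range(48):
    cap('wrist'); s=r.sense();d=.5287-s['tcp_pos'][0]
    if i%6==0: print(round(s['time_s'],2),round(d,4))
    if not .0425<d<.0495: print('drift',d);break
cap('wrist','w41.png');plan()
a=cv2.imread('pics/w41.png')[240:360,200:460];cv2.imwrite('pics/w41c.png',cv2.resize(a,None,fx=3,fy=3))
```

```text
44.7 0.0458
45.0 0.0458
45.3 0.0458
45.6 0.0457
45.9 0.0458
46.2 0.0458
46.5 0.0458
46.8 0.0458
t 47.1 pos [ 0.4829 -0.4212  0.0908] yaw -179.18 j [-27.4  31.1  -6.4  -1.9 -52.6  29.3] F [ 9.9 -0.7 -4.2] g 0.134 tilt [ 0.0104  0.0241 -0.9997]
twist 0
```

View pics/w41c.png

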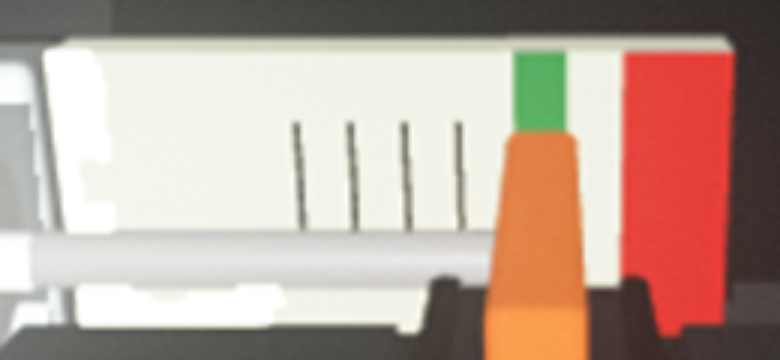

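Held 2.7 s at about 46 mm. Before letting it return, I'll check that the cover is still home.

Run:
```python
from h import *
q=cap('scene');t=cap('top')
a=q['pixels'][120:260,120:400,::-1];b=t['pixels'][150:280,100:430,::-1]
cv2.imwrite('pics/s42.png',cv2.resize(a,None,fx=2.8,fy=2.8,interpolation=cv2.INTER_CUBIC));cv2.imwrite('pics/t42.png',cv2.resize(b,None,fx=2.4,fy=2.4,interpolation=cv2.INTER_CUBIC))
```

```text
(no output)
```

View pics/s42.png

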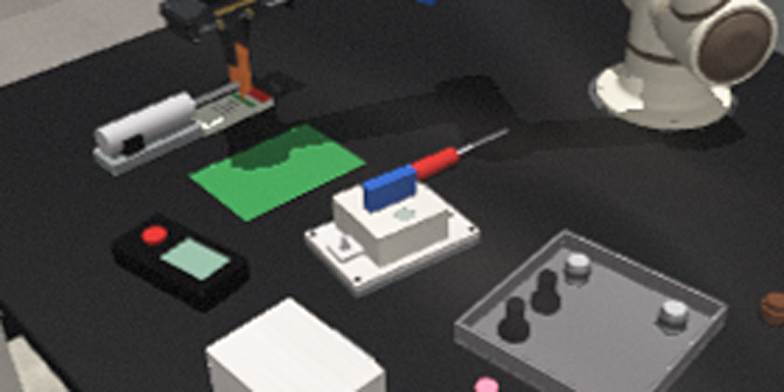

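View pics/t42.png

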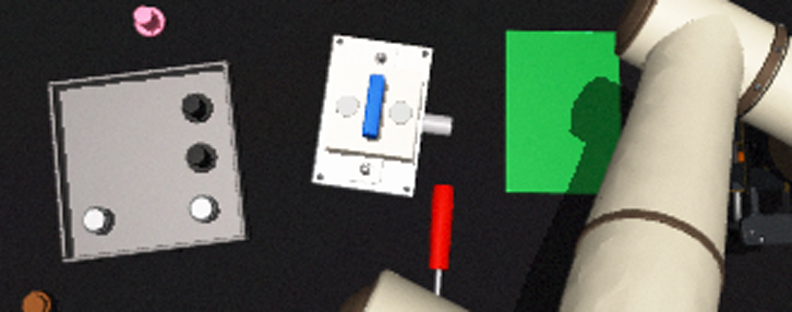

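The cover is home. I'll guide the plunger back.

apply_moves(xyz=[[0, -0.005, 0], [0, -0.006, 0], [0, -0.006, 0], [0, -0.006, 0], [0, -0.006, 0], [0, -0.004, 0]], twist=[0, 0, 0, 0, 0, 0], claw=[0, 0, 0, 0, 0, 0])

```text
time_s: 47.8
tcp_pos: [0.5214, -0.4204, 0.0907]
ee_rot: [[0.016, -1.0, -0.017], [0.02, -0.016, 1.0], [-1.0, -0.017, 0.02]]
wrist_force: [3.7, -0.7, -1.5]
gripper_width: 0.133
```

Run:
```python
from h import *
plan((.5287,-.42,.09),180.3)
```

```text
t 47.8 pos [ 0.5214 -0.4204  0.0907] yaw -179.06 j [-25.7  33.3  -2.3  -1.8 -54.1  27.7] F [ 3.7 -0.7 -1.5] g 0.133 tilt [ 0.0164  0.0202 -0.9997]
shift now [ 0.0009 -0.0072  0.0003] | after twist [ 0.0009 -0.0072  0.0003] twist 0.64
```

apply_moves(xyz=[[0, -0.004, 0], [0, -0.002, 0], [0, 0, 0], [0, 0, 0]], twist=[0, 0, 0, 0], claw=[0, 0, 0, 0])

```text
time_s: 48.2
tcp_pos: [0.5264, -0.4203, 0.0907]
ee_rot: [[0.013, -1.0, -0.017], [0.021, -0.016, 1.0], [-1.0, -0.013, 0.02]]
wrist_force: [3.5, -1.2, -1.0]
gripper_width: 0.135
```

Run:
```python
from h import *
plan((.5287,-.42,.09),180.3)
```

```text
t 48.2 pos [ 0.5264 -0.4203  0.0907] yaw -179.07 j [-25.5  33.7  -1.5  -1.7 -54.6  27.4] F [ 3.5 -1.2 -1. ] g 0.135 tilt [ 0.0128  0.0206 -0.9997]
shift now [ 0.0008 -0.0022  0.0003] | after twist [ 0.0008 -0.0022  0.0003] twist 0.63
```

Nearly home. I'll open so the spring finishes the return, then rise.

apply_moves(xyz=[[0, -0.002, 0], [0, 0, 0], [0, 0, 0], [0, 0, 0], [0, 0, 0], [0, 0, 0], [-0.02, 0, 0], [-0.03, 0, 0], [-0.04, 0, 0], [-0.04, 0, 0], [0, 0, 0], [0, 0, 0]], twist=[0, 0, 0, 0, 0, 0, 0, 0, 0, 0, 0, 0], claw=[0, 0.45, 0.45, 0.45, 0.45, 0.45, 0.45, 0.45, 0.45, 0.45, 0.45, 0.45])

```text
time_s: 49.4
tcp_pos: [0.522, -0.4229, 0.2242]
ee_rot: [[0.003, -1.0, -0.013], [0.025, -0.013, 1.0], [-1.0, -0.003, 0.025]]
wrist_force: [-0.1, -0.5, -0.8]
gripper_width: 0.455
```

Run:
```python
from h import *
p=cap('wrist','w43.png');plan()
print((proj(p,(.5274,-.4199,.105))+.5)*1.5-.5)
q=cap('scene');t=cap('top')
cv2.imwrite('pics/s43.png',cv2.resize(q['pixels'][120:280,120:430,::-1],None,fx=2.5,fy=2.5,interpolation=cv2.INTER_CUBIC));cv2.imwrite('pics/t43.png',cv2.resize(t['pixels'][80:300,100:430,::-1],None,fx=2.4,fy=2.4,interpolation=cv2.INTER_CUBIC))
```

```text
t 49.45 pos [ 0.5223 -0.4235  0.225 ] yaw -179.21 j [-25.9  27.5   8.   -1.4 -70.9  27.1] F [0.5 0.3 1.1] g 0.452 tilt [ 0.0037  0.0237 -0.9997]
twist 0
[368.9113 287.9856]
```

View pics/w43.png

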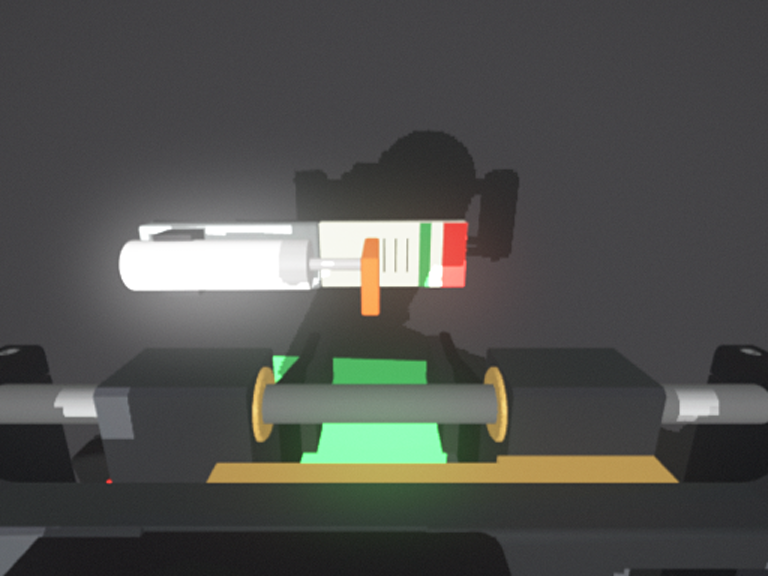

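View pics/s43.png

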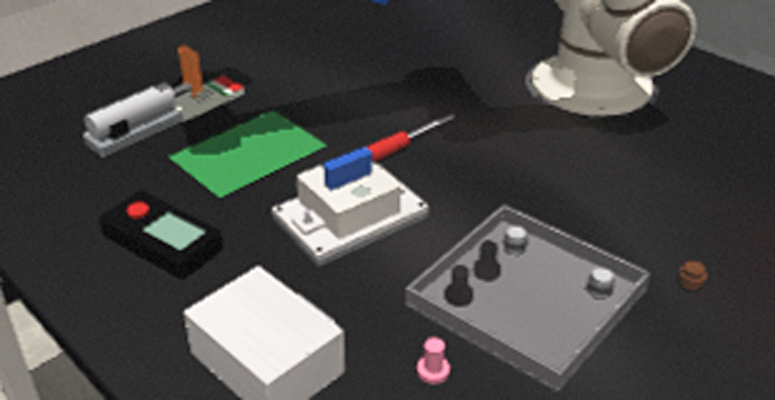

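View pics/t43.png

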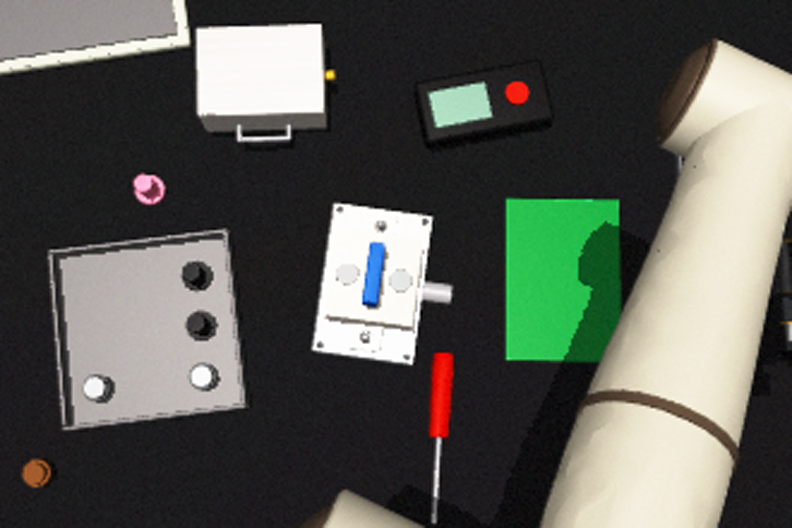

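The paddle is home ((370,290) against a predicted (369,288)). The cover is seated, the tray holds the blanks and fittings, and the bystanders haven't moved. I'll hand the job in.

Run:
```python
from h import *
print(r.sense()['time_s']);print(job.finish_job())
```

```text
49.55
the job is handed in; nothing more can be done
None
```

I did the whole job and handed it in at 49.6 s; no verdict is reported.

- **Cover off:** I set it upright near the middle of the green mat.
- **Cells:** There were only two brass cells. Each stands foot down in its own well (diagonal wells), within about 1 mm of the well centre when I last saw them. That was before the cover went on, so I have no view of them since.
- **Cover on:** It went back over both pegs. The last top and scene pictures show it fully down and square, and no object was seen to be knocked aside.
- **Plunger:** I drew it to about 46 mm and held it there for about 2.7 s, with the paddle standing over the green band. The highest draw I read was 46.2 mm, well short of the red. After release the paddle was back at its home position to within about 1 mm.
- **Rest of the scene:** The blanks and fittings are still in the tray. The meter, shielded box and screwdriver look unmoved. The gripper was clear of everything at hand-in.

Two things did not agree perfectly:
- **Cameras:** The top and wrist cameras disagreed by about 5 mm on position. I used the wrist camera because it matched the grasps.
- **Tool tilt:** The tool drifted up to about 5° off vertical during the run. The cover was therefore released slightly tilted, and it settled level.

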